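Set the backdrop and present the fruit tray to the produce camera

ROBOT

A 6-joint arm with a two-finger parallel gripper is mounted at the origin on the work surface. World frame = base frame: x ahead of the robot, y to its left, z up, the work surface at z = 0. Lengths are in mm, angles in rad, forces in N, time in s.
With the tool pointing down it reaches from about 350 to 875 mm from the base axis. Payload 4.2 kg.
Tool frame: the origin (TCP) lies at the very end of the fingers, on their centre line; the grasp point (between the pads) lies 19 mm behind it (arm.grasp_offset is the distance from the TCP to the grasp point, in mm); z points along the fingers, y is the direction in which the jaws open and shut (so a half turn about z gives the same grasp; the last joint's range is limited). The gripper opens to 85 mm and grips with 20 to 120 N. Pads are 22 mm wide; open, the fingers measure 114 mm over their backs; the gripper's body (76 mm by 85 mm) begins 54 mm behind the grasp point. The pads swing forward as they close: fully open they stand 13 mm farther back than shut.
Start: joints at [1.404, 0.385, 0.008, 0, -1.194, -0.259], TCP at [258.122, 569.185, 231.312] pointing down, gripper open.
Joint ranges: [-3.14, 3.14], [-1.21, 2.06], [-1.07, 1.41], [-3.16, 2.05], [-2.99, -0.16], [-3.1, 3.1]. Speed limits (rad/s): [2.79, 2.79, 3.14, 3.14, 3.14, 3.14].

INTERFACE

Orientations are given as a unit quaternion [x, y, z, w].
In Python, from bench import arm gives the robot as it stands.
- The arm moves only by the tool arm_command, never from a script. Its argument "commands" is one flat list of numbers, 4 for each row, row after row: the shift along the tool's x, y, z in m, then the turn about the tool's z in degrees. In form: [tx, ty, tz, roll, tx, ty, tz, roll, ...]. A call has exactly 5 rows; each row shifts and turns the pose as measured when the row begins, along the tool's axes as they then stand; what a row does not reach is not made up. A row lasts 1/10 s, in which the tool goes at most 50 mm and 8.59 degrees, less where a joint would pass 70% of its speed; a pose out of reach is approached as far as the arm can. A call with a gripper value outside its range is refused whole. "jaw" is the opening, from 0 (shut) to 1 (fully open), set as the call begins (left out, the last holds). The fingers move at their own pace and stop on an object; the grip force is fixed at half the most. Time passes only in rows, so rows that do not move let the fingers close, or fill a call up. It gives the time, the measured TCP pose, the force and the opening at its end, in the units of the state.
- arm.read_state(): the state, without advancing time (a new reading comes with each control period).
- arm.get_image(name): name is "scene" or "side" or "wrist"; returns the picture (400x640x3 uint8, red, green, blue); there is no depth.
- arm.camera_info(name): a dict with "camera_matrix" (3x3 intrinsics, pixels), "world_from_camera" (4x4, takes a point from camera to world coordinates). Camera axes: x right, y down, z forward; pixel columns grow to the right and rows downward; lengths in mm; the calibration is good to about 2 mm. A picture is of the moment at which its call begins: read the wrist's pose just before it. camera_info takes no time and is no camera call; for the wrist camera it gives the pose at the moment of the call.
- arm.job_done(): hands the job in, once; it reports no verdict.
Trained networks look in the newest picture that a camera, given by its name, has taken for a name from the list of things; names that differ only in an ending like _2 or _b are one class to them, and where a whole thing is asked for, a point or a joint stands for the part that bears it (a point fixed in the world has none). Each returns a list of dicts, best first, with "confidence" (0 to 1); they miss things now and then, are a little off and sometimes report something else, mostly with a low value. They report only what shows in the picture. A call takes as long as a camera call. They do not tell look-alikes from the thing itself.
- arm.regions_of(camera, target): "mask" (400x640 bool, what is visible of it).
- arm.place_of(camera, target): "centre" ([x, y, z] in mm, in the coordinates of the camera as it stood for that picture, good to about 4 mm: a listed point, or the origin of a listed thing).
The state is a dict: "clock": time; "joints": joint angles; "joint_vel": joint speeds; "joint_efforts": joint torques, N m; "position": TCP position; "ee_rot": TCP orientation; "contact_force": force on the tool from outside, world axes, zero at the start; "wrist_torque": the same for the moment, N m; "gripper_width": finger opening in mm.
Only numpy, scipy, OpenCV 4.12 (cv2) and the standard library are available. Lean on these libraries where they do the work, as an engineer would, in place of code of your own. Each camera call takes 0.05 s, during which the arm holds its last target.

TASK

Get a donated mandarin ready for its picture: first stand the grey background panel, upright on its long edge, centred and fully down in the middle slot of the photo station's wooden rack and let it go. Then pick up the sample tray by its grip, keep it level so that the loose mandarin never rolls out of its pocket, and finish while holding it still and level in the air, centred over the dark stage mat, long side parallel to the panel, with the mandarin at the height of the lens; do not put it down or let go. Leave the cans, the jar and the carton where they are.

Things in the scene. Friction and masses are not known exactly. Their poses are not given: they have to be found in the camera images.
- station: Fixed photo station: 310 x 150 x 10 mm grey board, origin under its centre. +x (lengthwise) runs from the camera over the dark mat to the wooden rack. Camera: x -155 to -117 mm, y +-38 mm, top 143 mm above the bench. Rack: x 77 to 144 mm, y +-55 mm; four ribs 10 mm thick, ridged tops 43 mm above the bench, three slots 9 mm wide, 19 mm apart.
- slot (a point): Centre of the floor of the MIDDLE slot of the rack, 16 mm above the bench, 27 mm below the rib tops (22 mm of straight wall, then a tapered mouth). Axes as the station's: the slot runs along y (110 mm, open at both ends), x is across it.
- stage (a point): Centre of the dark stage mat (85 mm along station x, 140 mm along station y) between camera and rack, on its top, 12 mm above the bench; 120 mm from the middle slot and 106 mm from the front of the lens.
- lens (a point): Centre of the lens' front, 112 mm above the bench; it looks along station +x, level, over the mat to the rack. Axes as the station's.
- holder: Fixed slanted metal holder on a 110 x 120 mm base; origin on its underside, 26 mm below the panel's origin. The panel starts in it, leaning 0.25 rad off vertical with its top towards holder -x (the robot's side). Its back plate, on the panel's -x side, ends 55 mm up the panel; a lip 16 mm high stands in front. The panel lifts out along its own z.
- panel: Loose grey background panel, 6 mm thick (its x), 130 mm wide (its y), 105 mm tall (its z), 0.1 kg. Origin at the middle of its lower 130 mm edge; z runs up the panel to its upper edge.
- tray: Loose metal sample tray, 170 mm long (x), 84 mm wide (y), 6 mm thick, 0.25 to 0.5 kg; origin at the centre of its underside, z up. On the +x half a round pocket, 64 mm inside, rim 6 mm high, with the loose fruit; on the -x half a fixed steel disc, 52 mm across, 18 mm tall; in the middle an upright grip. It starts flat on the bench.
- grip (a point): Centre of the tray's wooden grip block, 90 mm above the tray's underside and 7 mm to tray -x of its origin. The block is 20 mm along tray x, 44 mm along tray y and 36 mm tall (72 to 108 mm above the underside), on a thinner post. Axes as the tray's.
- pocket (a point): Where the fruit's centre lies when the fruit sits mid-pocket: 45 mm to tray +x of the tray's origin, 30 mm above the tray's underside.
- fruit: A round mandarin, a ball 48 mm across, about 0.06 kg, origin at its centre. It rolls up to 16 mm from the pocket's centre before it meets the rim, and rolls out over the rim if the tray is tipped by about 40 degrees or jerked.
- can_a: Bystander: upright food can, 74 mm across, 110 mm tall, origin at the centre of its underside. Leave alone.
- can_b: Bystander: upright food can, 74 mm across, 110 mm tall, origin at the centre of its underside. Leave alone.
- jar: Bystander: upright closed jar, 68 mm across, 95 mm tall, origin at the centre of its underside. Leave alone.
- flat_can: Bystander: flat low can, 82 mm across, 36 mm tall, origin at the centre of its underside. Leave alone.
- short_can: Bystander: short can, 66 mm across, 55 mm tall, origin at the centre of its underside. Leave alone.
- carton: Bystander: cardboard carton, 50 x 70 mm, 40 mm tall, origin at the centre of its underside. Leave alone.
There are look-alikes about, which are no part of the job. Leave any pink or turquoise look-alike of the tray alone. Several things have the shape of the panel; the one meant has the colours described above.

How it is judged (in metres and radians):
On the way, in this order (a step that is already met when the one before it is completed fails the run):
1. the panel stands in the middle slot and is let go (x of panel in the frame of slot between -0.007 and 0.007 m and y of panel in the frame of slot between -0.03 and 0.03 m and z of panel in the frame of slot between -0.006 and 0.007 m and angle between panel's own z axis and vertical below 0.22 rad and angle between the x axis of panel and the x axis of station, either way round below 0.2 rad and contact force between the fingers and panel below 0.1 N), for 0.3 s.
2. the tray is lifted off the bench by the gripper with the fruit in its pocket (height (world z) of tray above 0.04 m and contact force between the fingers and tray above 1 N and distance between fruit and pocket below 0.024 m), for 0.2 s.
At the end, for the whole second after the job is handed in: Panel upright on the middle slot's floor (7 mm; 30 mm along), released. Tray held in the air, still, touching nothing else: within 30 mm of the mat's centre, pocket within 30 mm of lens height, level to 0.12 rad, parallel to 0.26 rad; fruit resting in its pocket (all of step 1 and distance between fruit and pocket below 0.024 m and horizontal distance between tray and stage below 0.03 m and z of pocket in the frame of lens between -0.03 and 0.03 m and angle between tray's own z axis and vertical below 0.12 rad and angle between the y axis of tray and the x axis of station, either way round below 0.26 rad and contact force between the fingers and tray above 1 N and contact force between tray and station below 0.1 N and contact force between tray and panel below 0.1 N and linear speed of tray below 0.03 m/s and linear speed of fruit below 0.06 m/s); the arm keeps its last pose, push and grip.
It fails at once if the tray is tipped by more than 0.4 rad (angle between tray's own z axis and vertical above 0.4 rad).
It fails at once if the fruit leaves its pocket (distance between fruit and pocket above 0.035 m).
It fails at once if a can, the jar or the carton is moved by more than 30 mm (distance of any of can_a, can_b, jar, flat_can, short_can, carton from where it was at the start of the episode above 0.03 m).
It also fails if it takes over 69 s, if anything falls off the work surface, if the arm or the gripper's body presses on something with over 40 N, if the wrist force passes 120 N, or if a joint passes its speed limit or range.

## Working session

There is one attempt and no reset: what is moved stays moved. The work goes in short steps, Python scripts to look and compute and a tool call to move; the robot and the scene stay as the last step left them, time stands still between calls to the robot, and variables do not carry over. Pictures are saved under pics/ and viewed, and the job is handed in when it is done.

Besides the shell and the picture viewer there is one more tool, called as a command line: name --argument value ..., lists and objects as JSON in quotes. arm_command: Moves the arm, as the interface text tells. Its arguments: {"type":"object","properties":{"commands":{"type":"array"},"jaw":{"type":"number"}},"required":["commands"]}

```bash
ls; mkdir -p pics; python3 - <<'E'
from bench import arm
import cv2
s=arm.read_state(); print(s)
for n in ['scene','side','wrist']:
    im=arm.get_image(n); cv2.imwrite(f'pics/{n}0.png',im[:,:,::-1])
    c=arm.camera_info(n); print(n,c['camera_matrix'],c['world_from_camera'])
E
```

```text
pics
{'clock': 0.0, 'joints': array([ 1.40360797e+00,  3.85602406e-01,  6.62044185e-03, -5.12236860e-04,
       -1.19399373e+00, -2.58626538e-01]), 'joint_vel': array([-0.00090378,  0.00058681, -0.00125196, -0.00125222,  0.00084379,
        0.0006437 ]), 'joint_efforts': array([-2.48035767e-04, -3.92290378e+01,  1.88395035e+01,  4.18627068e+00,
       -4.69672916e-03, -8.60453362e-07]), 'position': array([257.88731333, 568.67354975, 230.18983332]), 'ee_rot': array([ 9.77400116e-01, -2.11394820e-01, -1.87997074e-04,  1.09942498e-03]), 'contact_force': array([-0.11395229, -0.20648929, -0.22513179]), 'wrist_torque': array([-0.00221113,  0.01157319, -0.04982208]), 'gripper_width': 85.5879200219102}
scene [[378.31690588   0.         319.07827745]
 [  0.         378.31690588 195.36088364]
 [  0.           0.           1.        ]] [[ 5.88010877e-01  5.48336522e-01 -5.94617749e-01  1.22825662e+03]
 [ 8.08834310e-01 -3.93614152e-01  4.36869497e-01 -4.94901979e+02]
 [ 5.50153949e-03 -7.37831253e-01 -6.74962795e-01  8.59311677e+02]
 [ 0.00000000e+00  0.00000000e+00  0.00000000e+00  1.00000000e+00]]
side [[365.00938409   0.         320.87984017]
 [  0.         365.00938409 195.30934266]
 [  0.           0.           1.        ]] [[ 9.95251457e-01 -6.64787707e-02  7.10992944e-02  4.48518376e+02]
 [-9.68031012e-02 -5.99583831e-01  7.94435893e-01 -1.05816038e+03]
 [-1.01831342e-02 -7.97546113e-01 -6.03172033e-01  8.94044938e+02]
 [ 0.00000000e+00  0.00000000e+00  0.00000000e+00  1.00000000e+00]]
wrist [[335.09968271   0.         320.26523926]
 [  0.         335.09968271 200.53765018]
 [  0.           0.           1.        ]] [[-4.13080168e-01 -8.67559048e-01 -2.76958612e-01  3.28683171e+02]
 [-9.10691756e-01  3.94281956e-01  1.23216335e-01  5.37158369e+02]
 [ 2.30233693e-03  3.03122149e-01 -9.52948929e-01  3.73584740e+02]
 [ 0.00000000e+00  0.00000000e+00  0.00000000e+00  1.00000000e+00]]
```

View pics/scene0.png

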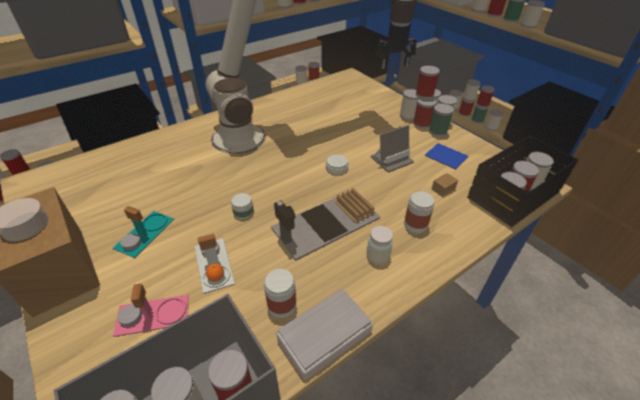

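View pics/side0.png

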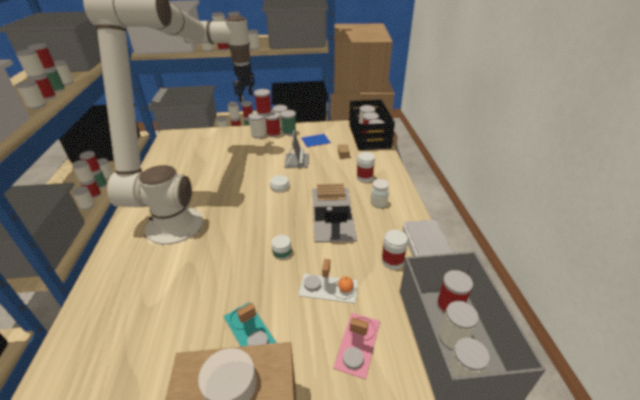

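View pics/wrist0.png

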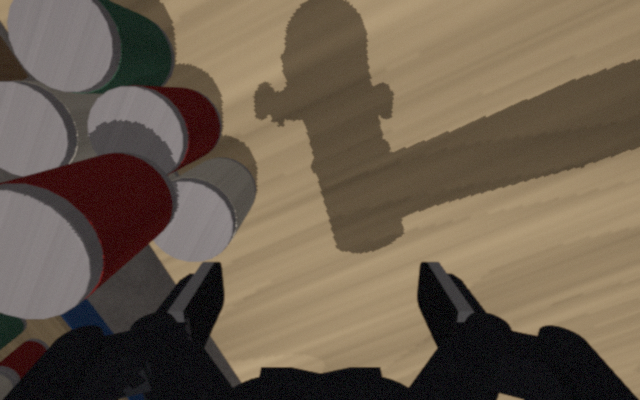

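The scene view shows the panel in its holder at about (395,145), the station at (325,222) with its camera at (285,215) and rack at (355,205), and the white tray with the mandarin at (213,265). The side view agrees: holder (296,155), station (333,215), tray (329,287). The wrist view shows only cans and bench.

```bash
cat > h.py <<'E'
from bench import arm
import numpy as np, cv2
from scipy.spatial.transform import Rotation as R
def W(cam,p):
    T=arm.camera_info(cam)['world_from_camera']; return T[:3,:3]@np.asarray(p)+T[:3,3]
def proj(cam,P):
    c=arm.camera_info(cam);T=np.linalg.inv(c['world_from_camera']);P=np.atleast_2d(P)
    q=(T[:3,:3]@P.T).T+T[:3,3]; u=(c['camera_matrix']@q.T).T; return u[:,:2]/u[:,2:]
def ray(cam,uv):
    c=arm.camera_info(cam);T=c['world_from_camera']
    d=T[:3,:3]@np.linalg.inv(c['camera_matrix'])@np.array([uv[0],uv[1],1.]); return T[:3,3],d
def onz(cam,uv,z):
    o,d=ray(cam,uv); return o+d*(z-o[2])/d[2]
E
python3 - <<'E'
from h import *
np.set_printoptions(precision=1,suppress=True)
for n in ['scene','side']:
    for t in ['panel','holder','station','slot','stage','lens','tray','grip','pocket','fruit','can_a','jar','flat_can','short_can','carton']:
        try: print(n,t,[(round(d['confidence'],2),W(n,d['centre'])) for d in arm.place_of(n,t)[:3]])
        except Exception as e: print(n,t,e)
print(arm.read_state()['clock'])
E
```

```text
scene panel [(0.89, array([479.7, 402.3,  24. ])), (0.87, array([585.5, 528.4,   1.7]))]
scene holder []
scene station [(0.61, array([584.7,   0.5,  -0.9])), (0.29, array([ 575.9, -362.1,   28.5]))]
scene slot [(0.79, array([592.8, 114.7,  15.5])), (0.48, array([483.7, 397.6,  -2.2]))]
scene stage [(0.64, array([586.1,  -9.2,  10.3])), (0.47, array([ 578.3, -108.7,  114.4]))]
scene lens [(0.62, array([ 580.2, -109. ,  113.3]))]
scene tray [(0.86, array([ 304.8, -467.9,    1.7])), (0.78, array([ 530.4, -344.6,   -2. ])), (0.65, array([ 584.8, -535.2,   -1.7]))]
scene grip [(0.87, array([ 586.8, -544.8,   88.6])), (0.87, array([ 303.1, -469.7,   89.1])), (0.78, array([ 528.1, -342.2,   91. ]))]
scene pocket [(0.62, array([ 576.1, -360.7,   28.5])), (0.58, array([ 603.6, -490.9,   35. ])), (0.58, array([ 275.7, -432.9,   32.8]))]
scene fruit [(0.77, array([ 584.3, -362.2,   29.9])), (0.74, array([586. ,   2.1,  -0.7]))]
scene can_a [(0.74, array([755.2, 225.5,  -3.1])), (0.61, array([ 753.8, -259. ,    2.5])), (0.59, array([ 531.7, -346. ,   -0.5]))]
scene jar [(0.98, array([775.9,  47.
[... 856 characters left out ...]
ay([ 301.7, -464.3,    1.3]))]
side grip [(0.88, array([ 307.7, -474.9,   89.1])), (0.72, array([ 525.1, -343.3,   98.3])), (0.6, array([ 583.7, -544.4,   92.8]))]
side pocket [(0.94, array([ 601.9, -497.7,   32.6])), (0.92, array([ 574.1, -359.5,   27.4])), (0.91, array([ 282.7, -431.6,   32.7]))]
side fruit [(0.61, array([ 577.5, -362.8,   29.9]))]
side can_a [(0.69, array([ 749.8, -264.7,   -1.1])), (0.57, array([ 393. , -186.2,   -1.6]))]
side jar [(0.95, array([777.1,  43.1,   3. ])), (0.3, array([ 750.7, -263.4,    0.2]))]
side flat_can [(0.52, array([386.1, 200.5,   2.2]))]
side short_can [(0.66, array([ 392.4, -181.9,    2.3]))]
side carton [(0.55, array([689.9, 429.6,  -2.7]))]
1.65
```

```bash
python3 - <<'E'
import cv2
a=cv2.imread('pics/scene0.png')[110:180,350:480];b=cv2.imread('pics/side0.png')[115:175,260:350]
cv2.imwrite('pics/c1.png',cv2.resize(a,None,fx=6,fy=6,interpolation=2));cv2.imwrite('pics/c2.png',cv2.resize(b,None,fx=8,fy=8,interpolation=2))
E
```

```text
(no output)
```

View pics/c1.png

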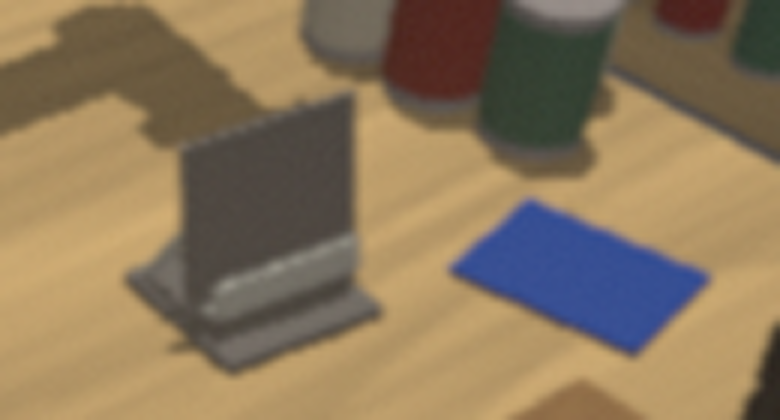

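View pics/c2.png

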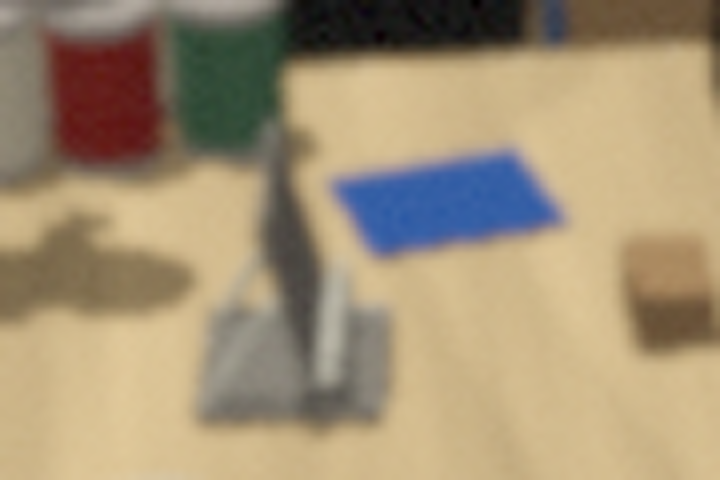

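arm_command --commands '[0.03,0.006,-0.006,0,0.03,0.006,-0.006,0,0.03,0.006,-0.006,0,0.03,0.006,-0.006,0,0.03,0.006,-0.006,0]' --jaw 1

```text
clock: 2.15
position: [383.1, 479.5, 260.8]
ee_rot: [0.978, -0.208, -0.0, 0.001]
contact_force: [1.4, 0.8, -0.3]
gripper_width: 85.5
```

arm_command --commands '[0.03,0.006,0,0,0.03,0.006,0,0,0.03,0.006,0,0,0.03,0.006,0,0,0.03,0.006,0,0]'

```text
clock: 2.65
position: [513.2, 387.6, 263.0]
ee_rot: [0.978, -0.207, 0.001, -0.001]
contact_force: [-0.1, 0.3, 0.3]
gripper_width: 85.2
```

The crops show the grey panel in the holder nearly edge-on from the side camera, leaning towards the robot. So its normal lies close to world x. The blue plate on the bench is a decoy.

```bash
python3 - <<'E'
from h import *
np.set_printoptions(precision=1,suppress=True)
im=arm.get_image('wrist'); cv2.imwrite('pics/w1.png',im[:,:,::-1])
print(arm.camera_info('wrist')['world_from_camera'])
for t in ['panel','holder']:
  print(t,[(round(d['confidence'],2),W('wrist',d['centre'])) for d in arm.place_of('wrist',t)[:3]])
E
```

```text
[[ -0.4  -0.9  -0.3 586.8]
 [ -0.9   0.4   0.1 353.4]
 [ -0.    0.3  -1.  406. ]
 [  0.    0.    0.    1. ]]
panel [(0.76, array([482.4, 397.4,  25. ])), (0.73, array([584.5, 529.4,   1. ]))]
holder [(0.55, array([484.5, 398.1,   1.3]))]
```

View pics/w1.png

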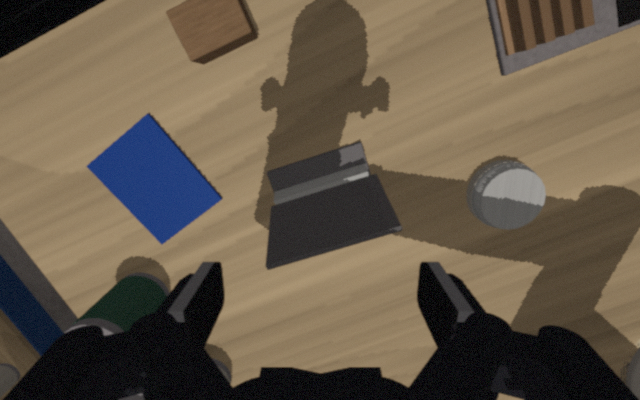

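The wrist view shows the panel's upper edge running from about (267,267) to (400,229). The blue decoy is at (155,178).

```bash
python3 - <<'E'
from h import *
im=cv2.imread('pics/w1.png')
cv2.imwrite('pics/w1c.png',cv2.resize(im[130:290,230:430],None,fx=4,fy=4,interpolation=2))
np.set_printoptions(precision=1,suppress=True)
a=onz('wrist',(267,267.5),128);b=onz('wrist',(400,229),128);print(a,b,np.linalg.norm(a-b),(a+b)/2,np.degrees(np.arctan2(*(a-b)[:2][::-1])))
E
```

```text
[464.3 463.4 128. ] [450.2 337.5 128. ] 126.68635376408764 [457.2 400.5 128. ] 83.63352156602167
```

View pics/w1c.png

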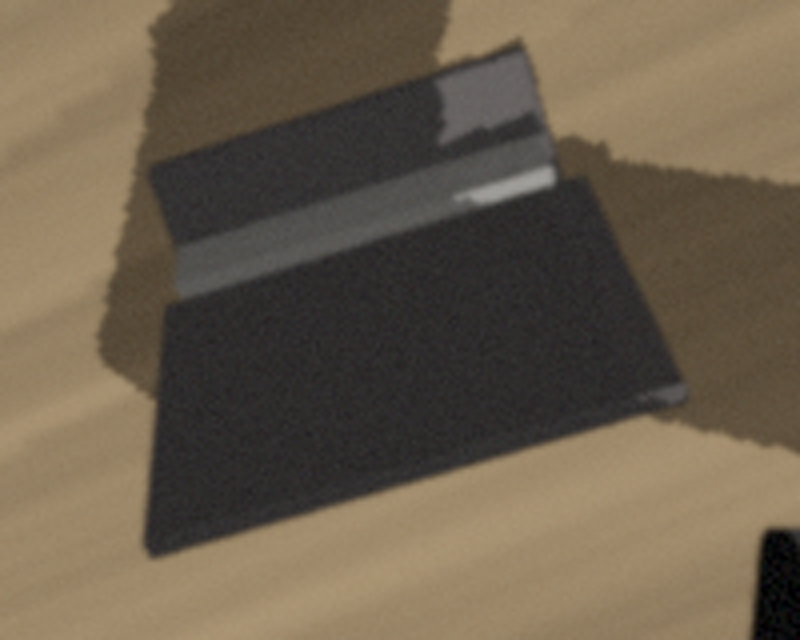

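arm_command --commands '[0,0,0,8,0,0,0,8,0,0,0,8,0,0,0,8,0,0,0,8]'

```text
clock: 3.3
position: [510.2, 389.7, 262.4]
ee_rot: [0.841, -0.541, -0.0, -0.0]
contact_force: [0.5, 0.9, 0.6]
gripper_width: 85.4
```

arm_command --commands '[0,0,0,8,0,0,0,8,0,0,0,8,0,0,0,8,0,0,0,0]'

```text
clock: 3.8
position: [505.4, 393.8, 262.7]
ee_rot: [-0.653, 0.757, 0.001, 0.0]
contact_force: [-0.0, -0.9, 0.4]
gripper_width: 85.4
```

```bash
cat >> h.py <<'E'
def tool():
    s=arm.read_state(); Rm=R.from_quat(s['ee_rot']).as_matrix(); return np.array(s['position']),Rm,s
def goto(p,yawy):
    """print delta in tool axes (mm) to p and roll to make tool y at angle yawy deg (mod 180)"""
    t,Rm,s=tool(); d=Rm.T@(np.array(p)-t); a=np.degrees(np.arctan2(Rm[1,1],Rm[0,1]))
    r=(a-yawy+90)%180-90
    print('clk',s['clock'],'pos',t.round(1),'yang',a.round(2),'delta tool',d.round(1),'roll',round(r,2),'tilt',np.degrees(np.arccos(-Rm[2,2])).round(2),'j',np.round(s['joints'],2),'w',round(s['gripper_width'],1))
E
python3 - <<'E'
from h import *
goto((460,400.6,95),-6.4)
im=arm.get_image('wrist'); cv2.imwrite('pics/w2.png',im[:,:,::-1])
E
```

```text
clk 3.8 pos [505.4 393.8 262.7] yang 171.56 delta tool [  0.2  45.7 167.8] roll -2.04 tilt 0.13 j [ 0.91  0.39  0.1  -0.   -1.28 -1.06] w 85.4
```

View pics/w2.png

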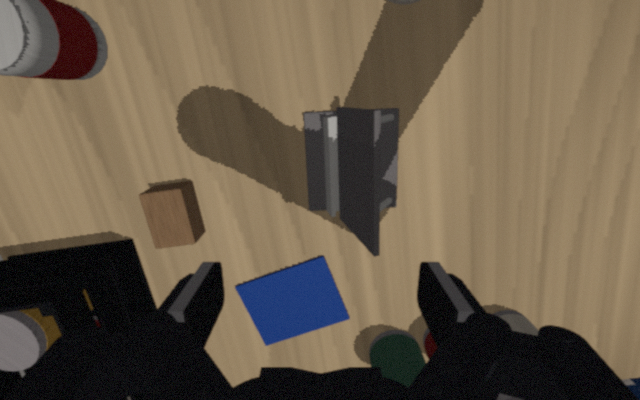

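Here the panel's upper edge runs from about (375,109) to (377,254). I'll use it as a second estimate of pose and yaw.

```bash
python3 - <<'E'
from h import *
im=cv2.imread('pics/w2.png')
cv2.imwrite('pics/w2c.png',cv2.resize(im[95:265,290:420],None,fx=4,fy=4,interpolation=2))
np.set_printoptions(precision=1,suppress=True)
a=onz('wrist',(378,253),128);b=onz('wrist',(374,109),128);print(a,b,np.linalg.norm(a-b),(a+b)/2,np.degrees(np.arctan2(*(a-b)[:2][::-1])))
E
```

```text
[461.7 462.4 128. ] [453.1 334.9 128. ] 127.74442547004597 [457.4 398.6 128. ] 86.13898424644138
```

View pics/w2c.png

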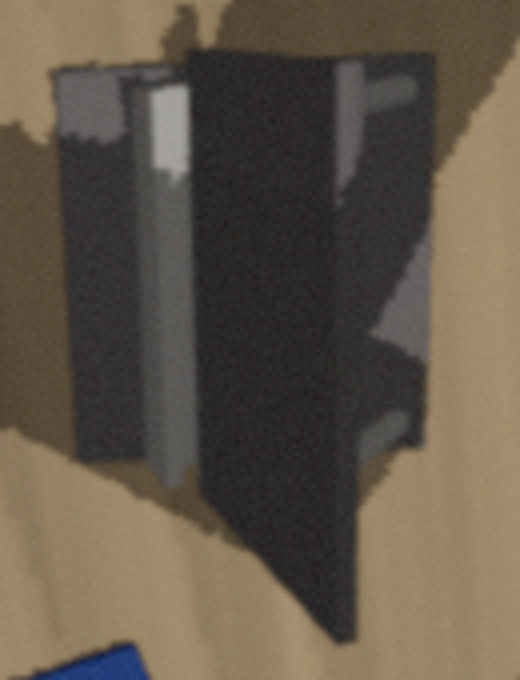

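```bash
python3 - <<'E'
from h import *
np.set_printoptions(precision=1,suppress=True)
def f(p,q,z):
  a,b=[onz('wrist',(290+x/4,95+y/4),z) for x,y in(p,q)]
  print(a,b,np.linalg.norm(a-b),(a+b)/2,np.degrees(np.arctan2(*(b-a)[:2][::-1])))
f((350,58),(345,640),128); f((335,55),(335,640),128); f((366,60),(357,640),128)
f((55,72),(76,460),6);f((435,55),(417,445),6);f((435,55),(55,72),6);f((417,445),(76,460),6)
f((192,50),(200,495),35)
E
```

```text
[450.4 335.7 128. ] [463.5 464.2 128. ] 129.12202572983435 [456.9 399.9 128. ] 84.17009383973249
[453.3 334.7 128. ] [465.7 463.8 128. ] 129.7331113573619 [459.5 399.3 128. ] 84.48390156464396
[447.2 336.6 128. ] [460.7 464.6 128. ] 128.71808717380955 [454.  400.6 128. ] 83.96816067462927
[515.7 335.5   6. ] [528.1 453.8   6. ] 118.84765040962209 [521.9 394.7   6. ] 84.04168103238956
[406.7 346.7   6. ] [421.1 464.4   6. ] 118.57280766572109 [413.9 405.5   6. ] 83.04719407459967
[406.7 346.7   6. ] [515.7 335.5   6. ] 109.58554419541217 [461.2 341.1   6. ] -5.82229004834389
[421.1 464.4   6. ] [528.1 453.8   6. ] 107.52868331328249 [474.6 459.1   6. ] -5.663722246637524
[477.1 333.9  35. ] [491.1 460.   35. ] 126.8673644577763 [484.1 396.9  35. ] 83.69257846507614
```

arm_command --commands '[0,0.009,0.01,-2.4,0,0.009,0.01,0,0,0.009,0.01,0,0,0.009,0.01,0,0,0.009,0.01,0]'

```text
clock: 4.35
position: [458.7, 401.2, 213.1]
ee_rot: [-0.677, 0.736, 0.001, 0.003]
contact_force: [0.0, 0.1, -0.4]
gripper_width: 85.4
```

```bash
python3 - <<'E'
from h import *
goto((460.3,400.2,95),-6)
E
```

```text
clk 4.35 pos [458.7 401.2 213.1] yang 175.25 delta tool [  1.6  -1.4 118.1] roll 1.25 tilt 0.37 j [ 0.98  0.37 -0.06 -0.   -1.13 -1.07] w 85.4
```

arm_command --commands '[0.001,-0.0005,0.022,1,0,0,0.024,0,0,0,0.024,0,0,0,0.024,0,0,0,0.02,0]'

```text
clock: 4.85
position: [457.5, 404.5, 98.9]
ee_rot: [-0.679, 0.735, 0.002, 0.007]
contact_force: [-0.2, -0.4, 0.8]
gripper_width: 85.2
```

```bash
python3 - <<'E'
from h import *
goto((460.3,400.2,95),-6)
im=arm.get_image('wrist'); cv2.imwrite('pics/w3.png',im[:,:,::-1])
E
```

```text
clk 4.85 pos [457.5 404.5  98.9] yang 175.46 delta tool [ 4.1 -3.1  3.9] roll 1.46 tilt 0.83 j [ 0.99  0.47 -0.21 -0.   -0.87 -1.07] w 85.2
```

View pics/w3.png

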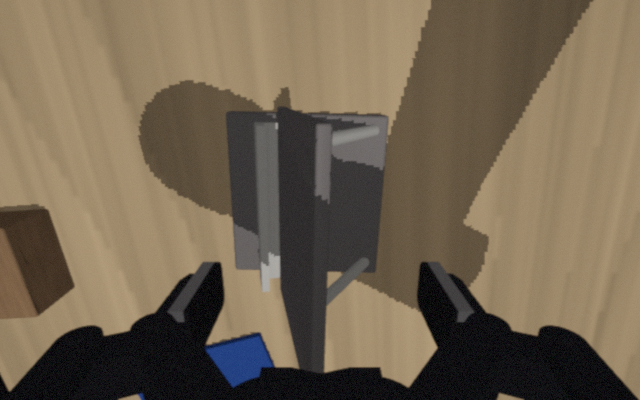

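The panel's edge lies between the open fingers, running from (323,125) to (312,370) with the finger centre at column 321. I'll trim the pose, then close.

arm_command --commands '[0.003,-0.003,0.004,1.4,0,0,0,0,0,0,0,0,0,0,0,0,0,0,0,0]'

```text
clock: 5.4
position: [459.6, 401.2, 94.0]
ee_rot: [-0.671, 0.742, 0.002, 0.006]
contact_force: [0.2, -0.9, -0.1]
gripper_width: 85.7
```

arm_command --commands '[0,0,0,0,0,0,0,0,0,0,0,0,0,0,0,0,0,0,0,0]' --jaw 0

```text
clock: 5.9
position: [460.7, 401.9, 96.0]
ee_rot: [-0.671, 0.741, 0.002, 0.008]
contact_force: [10.7, -7.3, 0.6]
gripper_width: 12.3
```

arm_command --commands '[0,0,0,0,0,0,0,0,0,0,0,0,0,0,0,0,0,0,0,0]'

```text
clock: 6.4
position: [479.5, 402.1, 101.3]
ee_rot: [-0.672, 0.74, -0.006, 0.023]
contact_force: [-0.6, -0.3, -0.8]
gripper_width: 5.5
```

```bash
python3 - <<'E'
from h import *
goto((460.3,400.2,95),-6)
im=arm.get_image('wrist'); cv2.imwrite('pics/w4.png',im[:,:,::-1])
E
```

```text
clk 6.4 pos [479.5 402.1 101.3] yang 174.46 delta tool [ 3.9 19.2  5.5] roll 0.46 tilt 2.68 j [ 0.97  0.48 -0.2   0.03 -0.85 -1.08] w 5.5
```

View pics/w4.png

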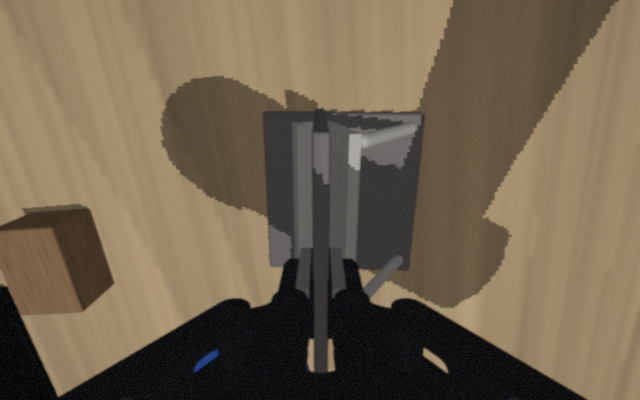

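The panel has aligned itself upright in the jaws, seen edge-on at column 321, and the force is near zero. I'll lift straight up.

arm_command --commands '[0,0,-0.01,0,0,0,-0.015,0,0,0,-0.015,0,0,0,-0.02,0,0,0,-0.02,0]'

```text
clock: 6.95
position: [471.1, 398.9, 180.8]
ee_rot: [-0.673, 0.74, -0.006, 0.015]
contact_force: [0.0, -0.2, -0.7]
gripper_width: 5.3
```

arm_command --commands '[0,0,-0.03,0,0,0,-0.03,0,0,0,-0.03,0,0,0,-0.02,0,0,0,0,0]'

```text
clock: 7.45
position: [463.4, 398.4, 300.7]
ee_rot: [-0.675, 0.738, -0.004, 0.016]
contact_force: [-1.3, 0.1, -1.4]
gripper_width: 4.9
```

```bash
python3 - <<'E'
from h import *
goto((580,0,230),87)
im=arm.get_image('wrist'); cv2.imwrite('pics/w5.png',im[:,:,::-1])
E
```

```text
clk 7.45 pos [463.4 398.4 300.7] yang 174.84 delta tool [ 387.6 -149.9   67.8] roll 87.84 tilt 1.93 j [ 0.98  0.31  0.06  0.02 -1.29 -1.08] w 4.9
```

View pics/w5.png

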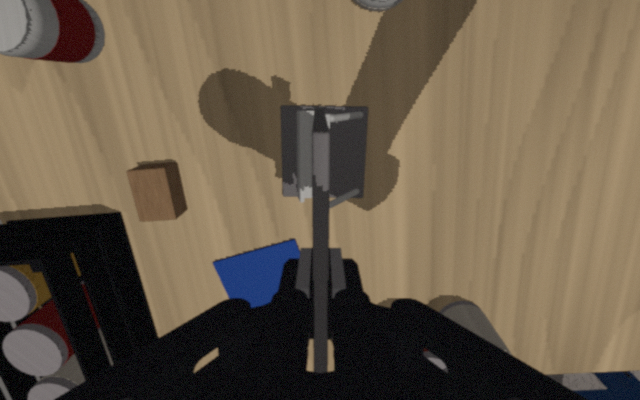

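```bash
cat >> h.py <<'E'
def plan(p,yawy,n):
    t,Rm,s=tool(); a=np.degrees(np.arctan2(Rm[1,1],Rm[0,1])); r=(a-yawy+90)%180-90
    D=(np.array(p)-t)/n
    for i in range(n):
        Q=R.from_euler('z',-r*i/n,degrees=True).as_matrix()@Rm
        print((Q.T@D/1000).round(3).tolist(), round(r/n,1))
E
python3 - <<'E'
from h import *
plan((588,150,240),87,12)
E
```

```text
[0.02, -0.012, 0.005] 7.3
[0.018, -0.015, 0.005] 7.3
[0.016, -0.017, 0.005] 7.3
[0.014, -0.019, 0.005] 7.3
[0.011, -0.02, 0.005] 7.3
[0.009, -0.021, 0.005] 7.3
[0.006, -0.022, 0.005] 7.3
[0.003, -0.023, 0.005] 7.3
[-0.0, -0.023, 0.006] 7.3
[-0.003, -0.023, 0.006] 7.3
[-0.006, -0.022, 0.006] 7.3
[-0.009, -0.021, 0.006] 7.3
```

arm_command --commands '[0.02,-0.012,0.005,7.3,0.018,-0.015,0.005,7.3,0.016,-0.017,0.005,7.3,0.014,-0.019,0.005,7.3,0.011,-0.02,0.005,7.3]'

```text
clock: 8.0
position: [509.9, 291.7, 264.3]
ee_rot: [-0.401, 0.916, 0.001, 0.008]
contact_force: [0.2, 0.0, -1.1]
gripper_width: 5.0
```

arm_command --commands '[0.009,-0.021,0.005,7.3,0.006,-0.022,0.005,7.3,0.003,-0.023,0.005,7.3,0,-0.023,0.005,7.3,-0.003,-0.023,0.005,7.3]'

```text
clock: 8.5
position: [552.5, 180.9, 227.2]
ee_rot: [-0.081, 0.997, -0.001, -0.003]
contact_force: [-0.1, 0.2, -1.5]
gripper_width: 5.2
```

```bash
python3 - <<'E'
from h import *
goto((588,140,240),87)
im=arm.get_image('wrist'); cv2.imwrite('pics/w6.png',im[:,:,::-1])
np.set_printoptions(precision=1,suppress=True)
for t in ['slot','stage','lens','station']:
  print(t,[(round(d['confidence'],2),W('wrist',d['centre'])) for d in arm.place_of('wrist',t)[:3]])
E
```

```text
clk 8.5 pos [552.5 180.9 227.2] yang 99.31 delta tool [-28.3 -46.1 -12.9] roll 12.31 tilt 0.37 j [ 0.59  0.32 -0.1  -0.   -1.16 -2.  ] w 5.2
slot [(0.78, array([589.3, 109.5,  15.8]))]
stage [(0.84, array([589.2,  -7.4,  12.8]))]
lens [(0.42, array([545.6, 184.7, 151.8]))]
station [(0.73, array([589.5,   1.3,   0.1]))]
```

View pics/w6.png

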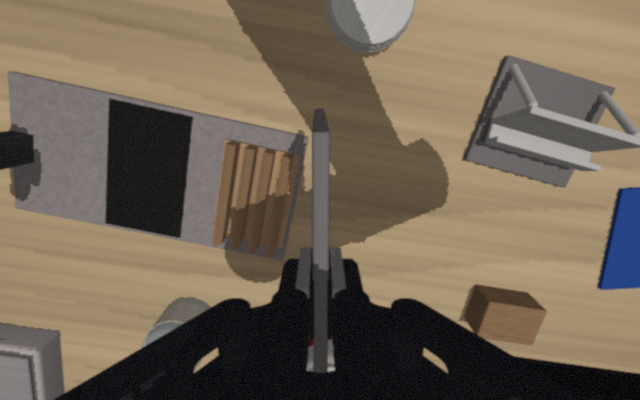

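The station is in clear view: mat corners near (110,99), (192,117), (183,237), (106,223), and the rack's four ribs from (215,245) to (300,150). I'll measure it precisely.

```bash
python3 - <<'E'
from h import *
im=cv2.imread('pics/w6.png')
cv2.imwrite('pics/w6c.png',cv2.resize(im[120:270,200:320],None,fx=5,fy=5,interpolation=2))
cv2.imwrite('pics/w6d.png',cv2.resize(im[60:270,0:220],None,fx=2.8,fy=2.8,interpolation=2))
E
```

```text
(no output)
```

View pics/w6c.png

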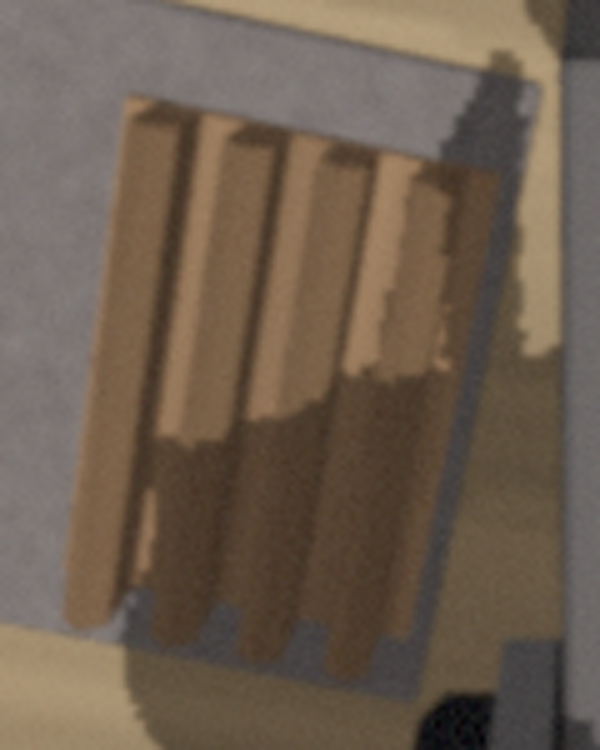

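View pics/w6d.png

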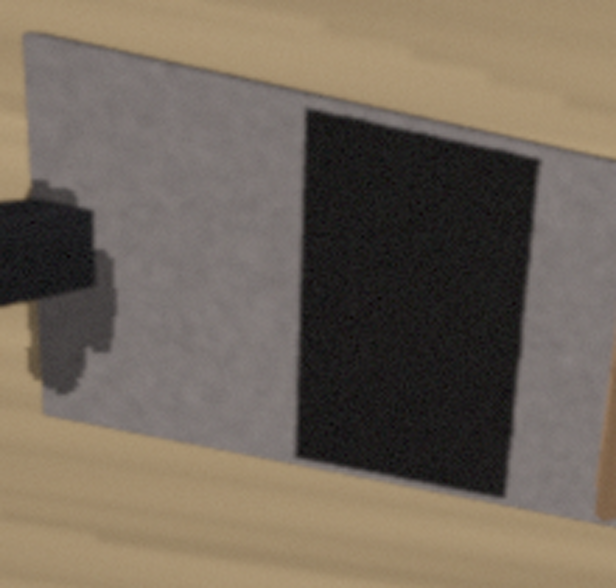

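```bash
cat > fit.py <<'E'
from h import *
from scipy.optimize import least_squares
np.set_printoptions(precision=2,suppress=True)
L=[];P=[]
# mat centre at station x -9.5, half 42.5 x 70
px=[(109.6,99.3),(192.9,116.8),(179.6,237.5),(105.7,223.6),(8.9,71.8),(15,207.5),(308.4,137),(284,259)]
# image top = which station y sign? resolved by orientation: station x ~ +y world; station y ~ -x world; image top -> -x world
S=[(-52,70,12),(33,70,12),(33,-70,12),(-52,-70,12),(-155,75,10),(-155,-75,10),(155,75,10),(155,-75,10)]
S=np.array(S,float)
def tr(v,S):
    c,s=np.cos(v[2]),np.sin(v[2]); return np.c_[v[0]+c*S[:,0]-s*S[:,1],v[1]+s*S[:,0]+c*S[:,1],S[:,2]]
def f(v): return (proj('wrist',tr(v,S))-px).ravel()
E
cat fit.py - <<'E' | python3 -
r=least_squares(f,[588,1,1.52]);v=r.x;print(v,np.degrees(v[2]));print(r.fun.reshape(-1,2))
for n,q in [('slot',(110.5,0,16)),('stage',(-9.5,0,12)),('lens',(-115.5,0,112))]: print(n,tr(v,np.array([q],float)))
Q=proj('wrist',tr(v,np.array([(101,55,43),(101,-55,43),(120,55,43),(120,-55,43),(82,-55,43),(139,-55,43)],float)));print((Q-[200,120])*5)
E
```

```text
[588.87   5.38   1.53] 87.45673098063995
[[ 0.39 -0.56]
 [-0.19 -0.02]
 [ 1.   -0.04]
 [ 0.78 -0.59]
 [-1.19 -0.71]
 [ 0.64  0.97]
 [-0.25 -0.13]
 [-1.05  1.44]]
slot [[593.77 115.77  16.  ]]
stage [[588.45  -4.11  12.  ]]
lens [[ 583.74 -110.01  112.  ]]
[[245.02 145.74]
 [168.5  644.44]
 [340.49 166.19]
 [255.77 661.44]
 [ 80.66 627.33]
 [342.46 678.32]]
```

```bash
python3 - <<'E'
from h import *
im=cv2.imread('pics/w6.png')
cv2.imwrite('pics/w6e.png',cv2.resize(im[95:175,280:360],None,fx=7,fy=7,interpolation=2))
t,Rm,s=tool()
c=arm.camera_info('wrist')['world_from_camera']; o,d=c[:3,3],0
for uv in [(320,109),(320,131)]:
  o,d=ray('wrist',uv); oo=Rm.T@(o-t); dd=Rm.T@d
  for X in (62,65,68):
    k=(X-oo[0])/dd[0]; print(uv,X,(oo+k*dd).round(1))
print((Rm.T@(o-t)).round(1))
E
```

```text
(320, 109) 62 [ 62.   -0.3 238.4]
(320, 109) 65 [ 65.   -0.2 164.5]
(320, 109) 68 [68.  -0.1 90.7]
(320, 131) 62 [62.  -0.   7.4]
(320, 131) 65 [ 65.    0.  -21.8]
(320, 131) 68 [ 68.    0.  -50.9]
[  77.5    0.2 -143.1]
```

View pics/w6e.png

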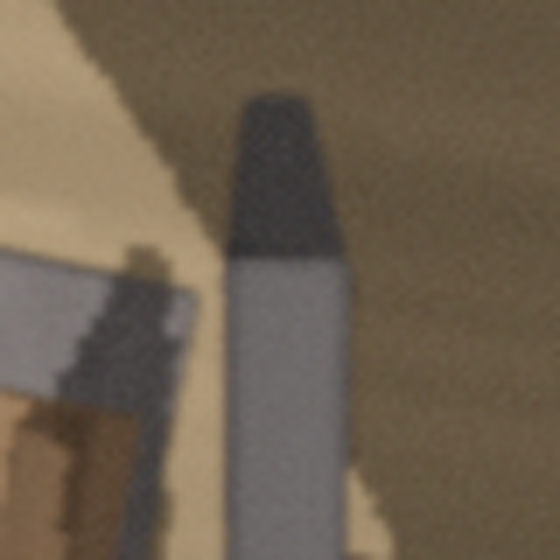

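```bash
python3 - <<'E'
from h import *
plan((593.5,116.5,185),87.5,5)
E
```

```text
[-0.006, -0.014, 0.009] 2.4
[-0.006, -0.014, 0.009] 2.4
[-0.007, -0.014, 0.009] 2.4
[-0.008, -0.013, 0.009] 2.4
[-0.008, -0.013, 0.009] 2.4
```

arm_command --commands '[-0.006,-0.014,0.009,2.4,-0.006,-0.014,0.009,2.4,-0.007,-0.014,0.009,2.4,-0.008,-0.013,0.009,2.4,-0.008,-0.013,0.009,2.4]'

```text
clock: 9.25
position: [595.4, 116.4, 181.0]
ee_rot: [0.024, 1.0, 0.0, -0.001]
contact_force: [0.9, 0.2, -0.8]
gripper_width: 5.0
```

```bash
python3 - <<'E'
from h import *
goto((593.5,116.5,170),87.5)
im=arm.get_image('wrist'); cv2.imwrite('pics/w7.png',im[:,:,::-1])
im=arm.get_image('side'); cv2.imwrite('pics/s7.png',cv2.resize(im[120:280,240:440,::-1],None,fx=4,fy=4,interpolation=2))
E
```

```text
clk 9.25 pos [595.4 116.4 181. ] yang 87.26 delta tool [ 1.9 -0.  11. ] roll -0.24 tilt 0.13 j [ 0.46  0.39 -0.11 -0.   -1.07 -2.08] w 5.0
```

View pics/w7.png

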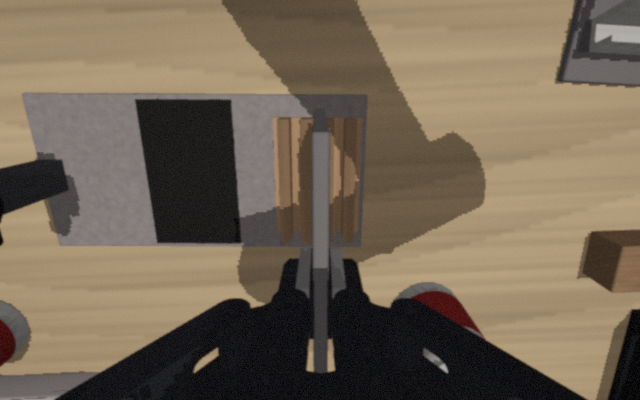

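View pics/s7.png

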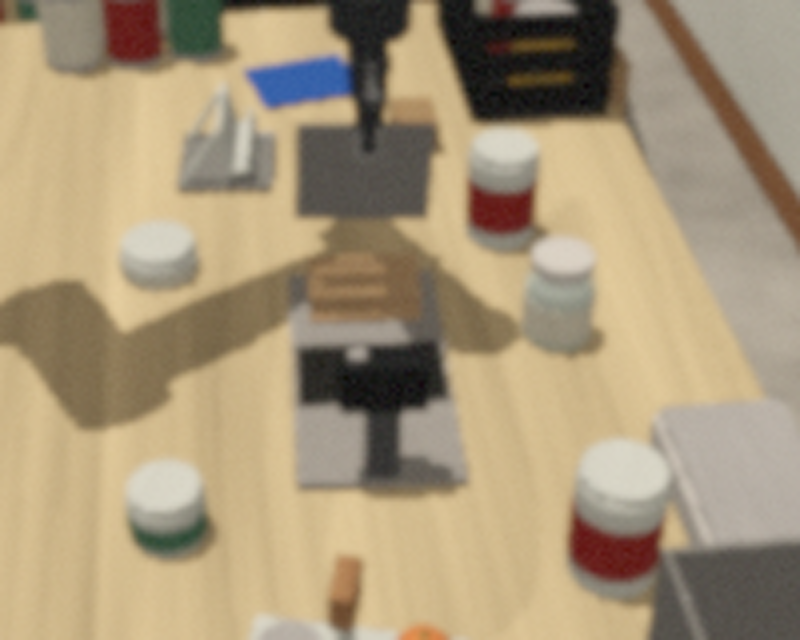

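The panel hangs level over the rack. In the wrist view it is at column 320 over the rack spanning 275–360, and in the side view it is level and centred. I'll zoom in on the rack to check the cross-slot offset.

```bash
python3 - <<'E'
from h import *
im=cv2.imread('pics/w7.png')
cv2.imwrite('pics/w7c.png',cv2.resize(im[85:255,260:380],None,fx=5,fy=3.5,interpolation=2))
E
sed -i 's/^px=.*/px=[(138,100.5),(231,99.5),(240,242),(157.5,243),(25.5,94),(60,245.5),(366.5,95.5),(360.5,246)]/' fit.py
cat fit.py - <<'E' | python3 -
r=least_squares(f,[588,1,1.52]);v=r.x;print(v,np.degrees(v[2]));print(r.fun.reshape(-1,2))
for n,q in [('slot',(110.5,0,16)),('stage',(-9.5,0,12)),('lens',(-115.5,0,112))]: print(n,tr(v,np.array([q],float)))
Q=proj('wrist',tr(v,np.array([(101,55,43),(101,-55,43),(120,55,43),(120,-55,43),(82,-55,43),(139,-55,43),(110.5,55,43)],float)));print((Q-[260,85])*[5,3.5])
E
```

```text
[585.36   3.44   1.52] 86.94960628834993
[[-1.74 -1.22]
 [ 0.85  0.22]
 [ 2.06  2.  ]
 [ 0.68  0.61]
 [-4.61 -1.14]
 [-0.87  1.3 ]
 [ 2.51 -1.03]
 [ 1.53  2.21]]
slot [[591.24 113.78  16.  ]]
stage [[584.85  -6.05  12.  ]]
lens [[ 579.21 -111.9   112.  ]]
[[235.42 121.52]
 [239.79 555.03]
 [352.11 121.9 ]
 [344.   555.37]
 [135.59 554.69]
 [448.21 555.72]
 [293.76 121.71]]
```

View pics/w7c.png

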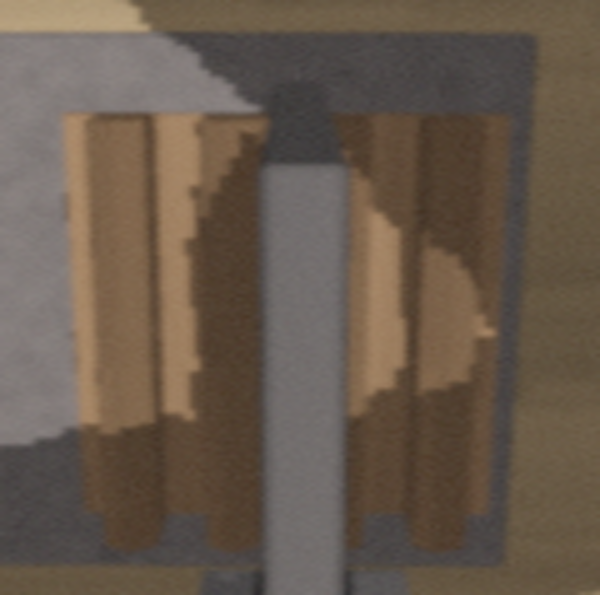

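The rack's centre plane lies about 2.5 mm to the left of the panel (image −x = tool −y). I'll correct that and descend partway.

arm_command --commands '[0.003,-0.0025,0.005,0,0,0,0.01,0,0,0,0.01,0,0,0,0.01,0,0,0,0,0]'

```text
clock: 9.85
position: [591.1, 112.1, 141.0]
ee_rot: [0.025, 1.0, -0.0, -0.003]
contact_force: [-1.2, -0.4, -1.4]
gripper_width: 4.7
```

```bash
python3 - <<'E'
from h import *
goto((593,114,100),87.1)
im=arm.get_image('wrist'); cv2.imwrite('pics/w8c.png',cv2.resize(im[85:255,260:380,::-1],None,fx=5,fy=3.5,interpolation=2))
im=arm.get_image('side'); cv2.imwrite('pics/s8.png',cv2.resize(im[130:250,260:420,::-1],None,fx=5,fy=5,interpolation=2))
E
```

```text
clk 9.85 pos [591.1 112.1 141. ] yang 87.11 delta tool [-2.1  2.  41. ] roll 0.01 tilt 0.36 j [ 0.46  0.42 -0.17 -0.   -0.98 -2.07] w 4.7
```

View pics/w8c.png

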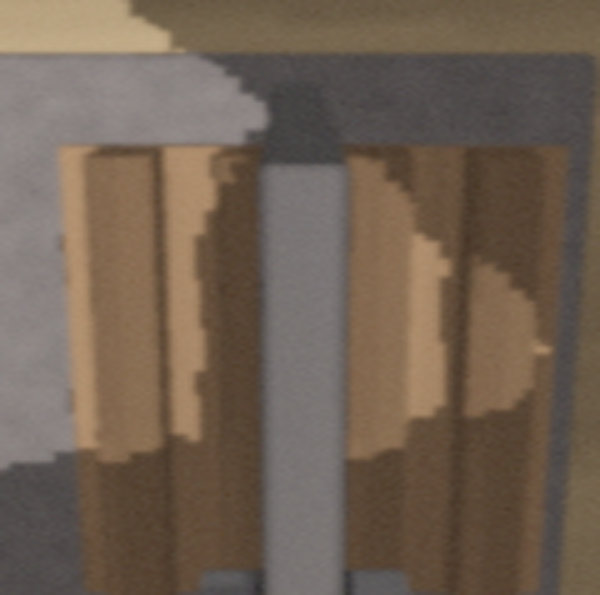

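View pics/s8.png

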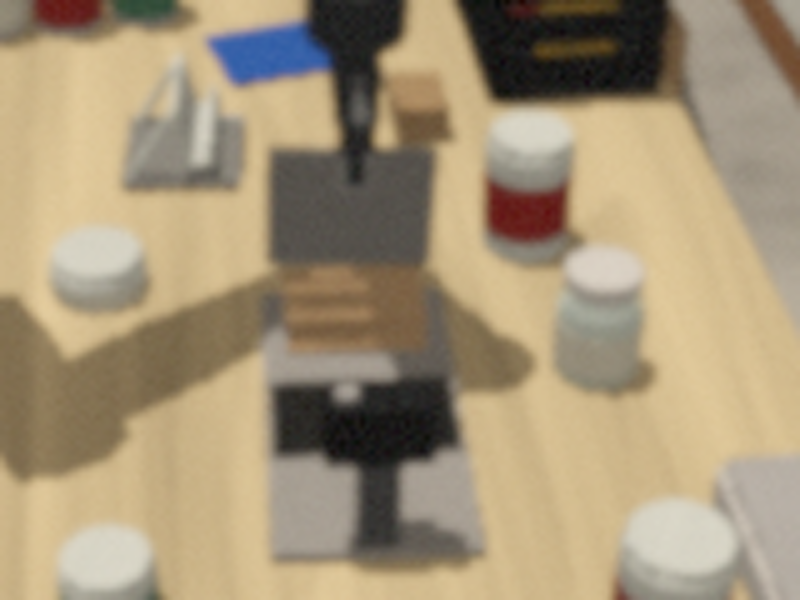

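The rack centre now lies about 2 mm to the right, at crop column 316 against 301, so the last move overshot. I'll correct by +2 mm.

arm_command --commands '[-0.001,0.002,0,0,0,0,0,0,0,0,0.003,0,0,0,0.003,0,0,0,0,0]'

```text
clock: 10.45
position: [594.5, 115.5, 138.2]
ee_rot: [0.024, 1.0, 0.001, 0.0]
contact_force: [-0.1, 0.3, -1.0]
gripper_width: 4.7
```

```bash
python3 - <<'E'
from h import *
goto((593,114,100),87.1)
im=arm.get_image('wrist'); cv2.imwrite('pics/w9c.png',cv2.resize(im[85:255,260:380,::-1],None,fx=5,fy=3.5,interpolation=2))
E
```

```text
clk 10.45 pos [594.5 115.5 138.2] yang 87.21 delta tool [ 1.4 -1.7 38.2] roll 0.11 tilt 0.1 j [ 0.46  0.43 -0.17 -0.   -0.97 -2.08] w 4.7
```

View pics/w9c.png

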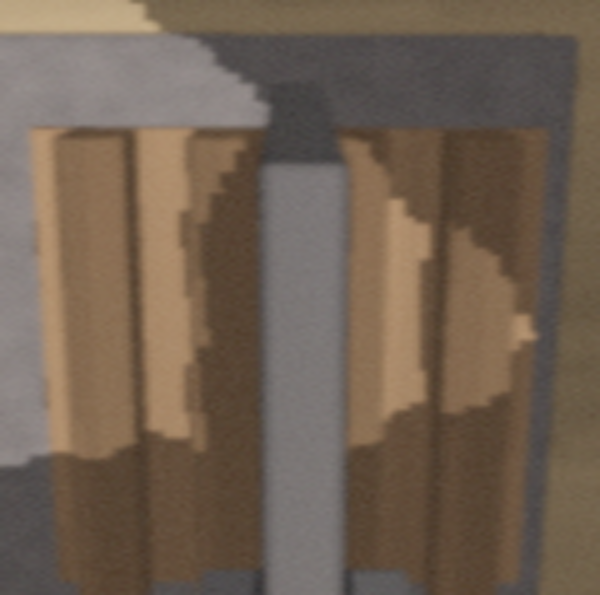

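arm_command --commands '[0,-0.0015,0,0,0,0,0,0,0,0,0,0,0,0,0,0,0,0,0,0]'

```text
clock: 11.0
position: [594.7, 113.7, 138.6]
ee_rot: [0.024, 1.0, 0.001, 0.001]
contact_force: [0.5, -0.6, 0.0]
gripper_width: 5.4
```

```bash
python3 - <<'E'
from h import *
goto((593,114,100),87.1)
im=arm.get_image('wrist'); cv2.imwrite('pics/w10c.png',cv2.resize(im[85:255,260:380,::-1],None,fx=5,fy=3.5,interpolation=2))
goto((593,114,100),87.1)
E
```

```text
clk 11.0 pos [594.7 113.7 138.6] yang 87.2 delta tool [ 1.8  0.1 38.6] roll 0.1 tilt 0.12 j [ 0.46  0.43 -0.17 -0.   -0.97 -2.07] w 5.4
clk 11.05 pos [594.7 113.7 138.6] yang 87.2 delta tool [ 1.8  0.1 38.6] roll 0.1 tilt 0.12 j [ 0.46  0.43 -0.17 -0.   -0.97 -2.07] w 5.1
```

View pics/w10c.png

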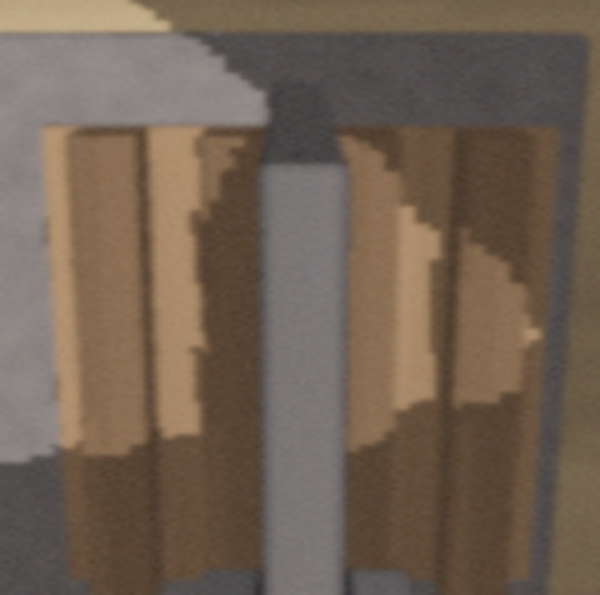

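Aligned now: the rack centre and the panel are both at crop column 300. Lowering.

arm_command --commands '[0,0,0.004,0,0,0,0.004,0,0,0,0.004,0,0,0,0.004,0,0,0,0.004,0]'

```text
clock: 11.55
position: [594.8, 113.9, 117.2]
ee_rot: [0.024, 1.0, 0.001, 0.001]
contact_force: [-0.9, -0.8, -1.4]
gripper_width: 5.0
```

```bash
python3 - <<'E'
from h import *
goto((593,113.7,100),87.1)
im=arm.get_image('wrist'); cv2.imwrite('pics/w11c.png',cv2.resize(im[85:255,260:380,::-1],None,fx=5,fy=3.5,interpolation=2))
goto((593,113.7,100),87.1)
E
```

```text
clk 11.55 pos [594.8 113.9 117.2] yang 87.2 delta tool [ 1.9 -0.3 17.2] roll 0.1 tilt 0.15 j [ 0.46  0.45 -0.19 -0.   -0.92 -2.07] w 5.0
clk 11.6 pos [594.3 113.7 116.3] yang 87.19 delta tool [ 1.3 -0.1 16.3] roll 0.09 tilt 0.09 j [ 0.46  0.45 -0.19 -0.   -0.92 -2.07] w 5.2
```

View pics/w11c.png

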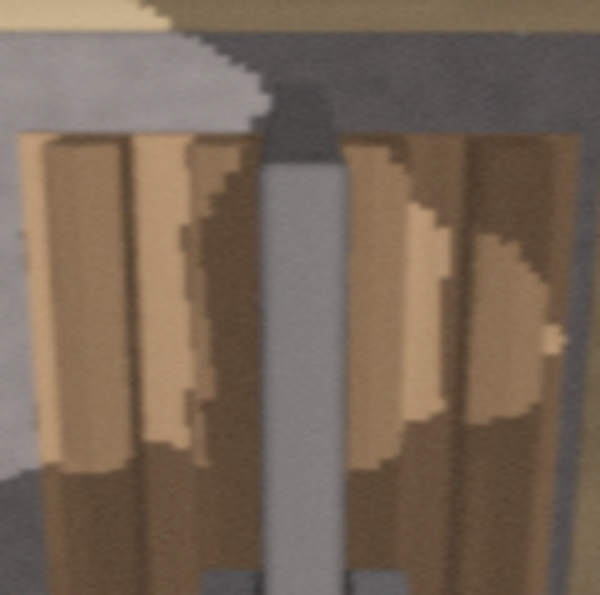

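Still centred, at 299. Continuing to the floor.

arm_command --commands '[0,0,0.003,0,0,0,0.003,0,0,0,0.003,0,0,0,0.002,0,0,0,0.002,0]'

```text
clock: 12.1
position: [594.5, 113.8, 102.2]
ee_rot: [0.024, 1.0, 0.001, 0.0]
contact_force: [-0.2, 0.3, -1.0]
gripper_width: 5.2
```

arm_command --commands '[0,0,0.002,0,0,0,0.002,0,0,0,0.002,0,0,0,0.002,0,0,0,0,0]'

```text
clock: 12.6
position: [594.5, 113.8, 93.3]
ee_rot: [0.024, 1.0, 0.001, 0.0]
contact_force: [-0.2, -0.7, -1.6]
gripper_width: 5.0
```

```bash
python3 - <<'E'
from h import *
goto((593,113.7,100),87.1)
for n,sl in [('wrist',(slice(85,255),slice(260,380))),('side',(slice(130,250),slice(260,420)))]:
  im=arm.get_image(n); cv2.imwrite(f'pics/{n}12.png',cv2.resize(im[sl][:,:,::-1],None,fx=5,fy=4 if n=='side' else 3.5,interpolation=2))
E
```

```text
clk 12.6 pos [594.5 113.8  93.3] yang 87.19 delta tool [ 1.4 -0.2 -6.7] roll 0.09 tilt 0.08 j [ 0.46  0.48 -0.22 -0.   -0.87 -2.07] w 5.0
```

View pics/wrist12.png

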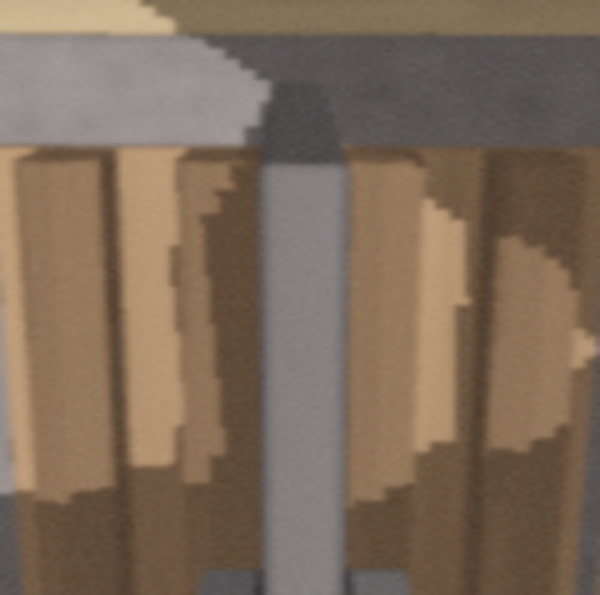

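View pics/side12.png

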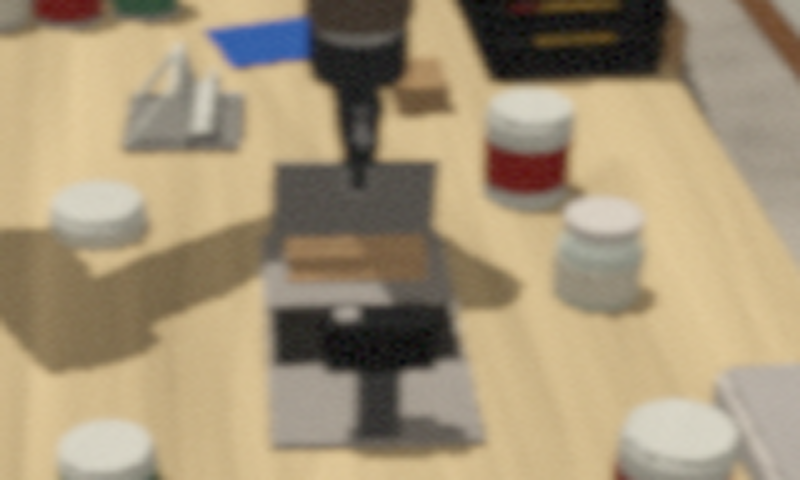

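It is going in with no contact force. Lowering more.

arm_command --commands '[0,0,0.002,0,0,0,0.002,0,0,0,0.001,0,0,0,0.001,0,0,0,0.001,0]'

```text
clock: 13.2
position: [594.9, 114.0, 90.4]
ee_rot: [0.024, 1.0, 0.001, 0.001]
contact_force: [-2.5, -0.7, 5.8]
gripper_width: 5.2
```

arm_command --commands '[0,0,0.0015,0,0,0,0.0015,0,0,0,0.0015,0,0,0,0.0015,0,0,0,0,0]'

```text
clock: 13.7
position: [594.9, 114.0, 90.7]
ee_rot: [0.022, 1.0, 0.0, 0.003]
contact_force: [0.4, -0.0, -1.4]
gripper_width: 5.1
```

Contact is at TCP z≈90.5, which matches the floor. Releasing.

arm_command --commands '[0,0,0,0,0,0,0,0,0,0,0,0,0,0,0,0,0,0,0,0]' --jaw 1

```text
clock: 14.2
position: [595.4, 114.2, 89.7]
ee_rot: [0.023, 1.0, 0.0, 0.003]
contact_force: [-0.4, 1.4, -1.0]
gripper_width: 77.1
```

```bash
python3 - <<'E'
from h import *
goto((593,113.7,100),87.1)
for n in ['wrist','side']:
  im=arm.get_image(n); cv2.imwrite(f'pics/{n}13.png',im[:,:,::-1] if n=='wrist' else cv2.resize(im[130:250,260:420,::-1],None,fx=5,fy=5,interpolation=2))
E
```

```text
clk 14.2 pos [595.4 114.2  89.7] yang 87.42 delta tool [  2.3  -0.6 -10.3] roll 0.32 tilt 0.34 j [ 0.46  0.48 -0.22  0.   -0.86 -2.07] w 77.1
```

View pics/wrist13.png

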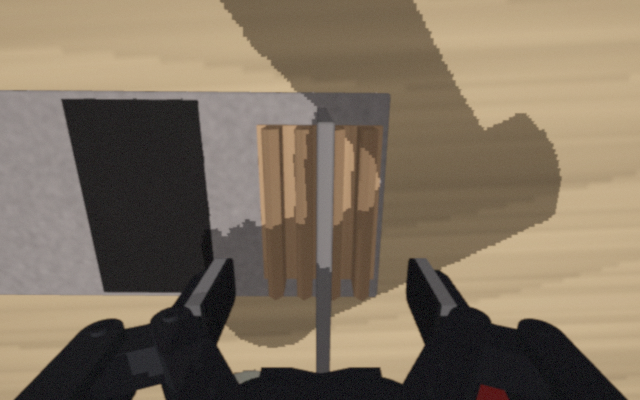

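View pics/side13.png

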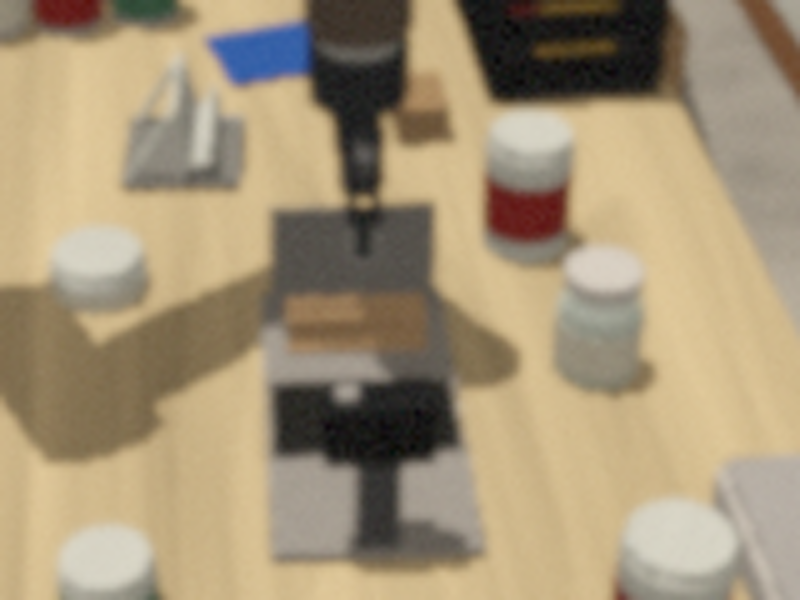

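The panel stands free in the middle slot, with two ribs on either side of column 323, and the jaws are clear of it. I'll retreat upward and check it from above.

arm_command --commands '[0,0,0,0,0,0,-0.01,0,0,0,-0.02,0,0,0,-0.03,0,0,0,-0.03,0]'

```text
clock: 14.8
position: [592.3, 113.0, 179.1]
ee_rot: [0.023, 1.0, -0.002, -0.002]
contact_force: [0.2, 0.0, 0.5]
gripper_width: 85.6
```

arm_command --commands '[0,0,-0.03,0,0,0,-0.03,0,0,0,-0.03,0,0,0,-0.02,0,0,0,0,0]'

```text
clock: 15.3
position: [593.9, 113.2, 304.0]
ee_rot: [0.022, 1.0, 0.001, 0.005]
contact_force: [-0.5, 0.2, 0.8]
gripper_width: 85.2
```

```bash
python3 - <<'E'
from h import *
np.set_printoptions(precision=1,suppress=True)
goto((527,-343,280),-19.5)
for n in ['wrist','side']:
  im=arm.get_image(n); cv2.imwrite(f'pics/{n}14.png',im[:,:,::-1] if n=='wrist' else cv2.resize(im[130:250,260:420,::-1],None,fx=5,fy=5,interpolation=2))
  for t in ['panel','slot','stage','lens']: print(n,t,[(round(d['confidence'],2),W(n,d['centre'])) for d in arm.place_of(n,t)[:3]])
plan((520,-250,290),-19.5,18)
E
```

```text
clk 15.3 pos [593.9 113.2 304. ] yang 87.43 delta tool [  46.6 -458.8   22.9] roll -73.07 tilt 0.57 j [ 0.5  0.3  0.1  0.  -1.3 -2.1] w 85.2
wrist panel [(0.8, array([587. , 113.6,  11.9]))]
wrist slot [(0.72, array([586.3, 109.7,  12.1]))]
wrist stage [(0.98, array([582.9, -11. ,   5.7]))]
wrist lens [(0.74, array([ 575.6, -111.7,  109.7]))]
side panel [(0.59, array([583.8, 532.6,   2.3])), (0.56, array([587.5, 113.8,  14.9]))]
side slot [(0.74, array([590.1, 109.2,  14.8])), (0.51, array([ 579.4, -364.1,   30.9]))]
side stage [(0.95, array([581.2,  -6.1,  11.8])), (0.56, array([385. , 199.4,  -0.7]))]
side lens [(0.63, array([ 580.2, -113.2,  110.2])), (0.56, array([ 579.9, -364.3,   29.9])), (0.41, array([585.1,  -9.6,  12.9]))]
[0.003, -0.02, 0.001] -4.1
[0.005, -0.02, 0.001] -4.1
[0.006, -0.02, 0.001] -4.1
[0.007, -0.019, 0.001] -4.1
[0.009, -0.019, 0.001] -4.1
[0.01, -0.018, 0.001] -4.1
[0.011, -0.017, 0.001] -4.1
[0.012, -0.016, 0.0] -4.1
[0.014, -0.015, 0.0] -4.1
[0.015, -0.014, 0.0] -4.1
[0.016, -0.013, 0.0] -4.1
[0.016, -0.012, 0.0] -4.1
[0.017, -0.011, 0.0] -4.1
[0.018, -0.01, 0.0] -4.1
[0.019, -0.009, 0.0] -4.1
[0.019, -0.007, 0.0] -4.1
[0.02, -0.006, 0.0] -4.1
[0.02, -0.004, 0.0] -4.1
```

View pics/wrist14.png

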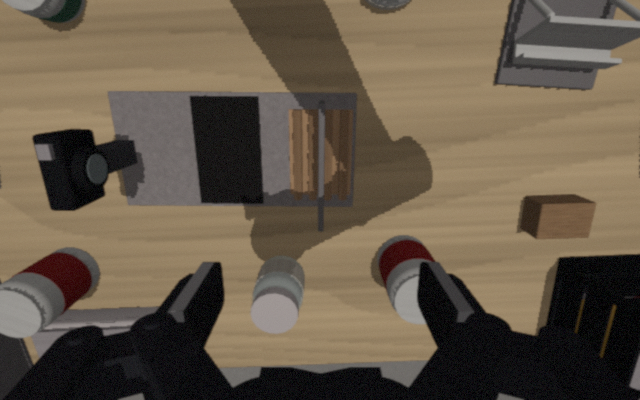

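View pics/side14.png

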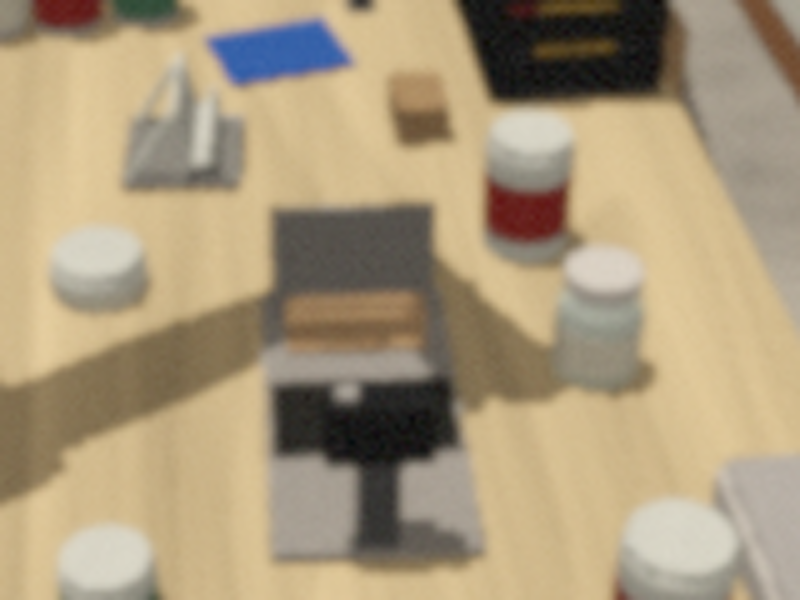

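The panel stands upright in the middle slot in both views, and the network puts its origin at z≈12–15 mm. Next, the tray.

```bash
python3 - <<'E'
from h import *
plan((530,-335,285),-19.5,15)
E
```

```text
[0.003, -0.03, 0.001] -4.9
[0.005, -0.03, 0.001] -4.9
[0.008, -0.029, 0.001] -4.9
[0.01, -0.028, 0.001] -4.9
[0.013, -0.027, 0.001] -4.9
[0.015, -0.026, 0.001] -4.9
[0.017, -0.025, 0.001] -4.9
[0.019, -0.023, 0.001] -4.9
[0.021, -0.022, 0.001] -4.9
[0.023, -0.02, 0.001] -4.9
[0.024, -0.018, 0.001] -4.9
[0.026, -0.016, 0.001] -4.9
[0.027, -0.013, 0.001] -4.9
[0.028, -0.011, 0.001] -4.9
[0.029, -0.009, 0.001] -4.9
```

arm_command --commands '[0.003,-0.03,0.001,-4.9,0.005,-0.03,0.001,-4.9,0.008,-0.029,0.001,-4.9,0.01,-0.028,0.001,-4.9,0.013,-0.027,0.001,-4.9]'

```text
clock: 16.3
position: [572.7, -37.2, 291.3]
ee_rot: [-0.202, 0.979, -0.001, -0.001]
contact_force: [0.6, -0.4, 0.3]
gripper_width: 85.4
```

arm_command --commands '[0.015,-0.026,0.001,-4.9,0.017,-0.025,0.001,-4.9,0.019,-0.023,0.001,-4.9,0.021,-0.022,0.001,-4.9,0.023,-0.02,0.001,-4.9]'

```text
clock: 16.8
position: [555.9, -193.4, 285.7]
ee_rot: [-0.414, 0.91, -0.001, -0.002]
contact_force: [0.4, 0.2, 0.4]
gripper_width: 85.5
```

arm_command --commands '[0.024,-0.018,0.001,-4.9,0.026,-0.016,0.001,-4.9,0.027,-0.013,0,-4.9,0.02,-0.008,0,-4.9,0,0,0,0]'

```text
clock: 17.3
position: [545.3, -313.0, 281.7]
ee_rot: [-0.567, 0.823, 0.001, -0.004]
contact_force: [-0.8, 0.9, -0.8]
gripper_width: 85.5
```

```bash
python3 - <<'E'
from h import *
np.set_printoptions(precision=1,suppress=True)
goto((530,-335,285),-19.5)
n='wrist'; im=arm.get_image(n); cv2.imwrite(f'pics/{n}15.png',im[:,:,::-1])
for t in ['tray','grip','pocket','fruit']: print(n,t,[(round(d['confidence'],2),W(n,d['centre'])) for d in arm.place_of(n,t)[:3]])
E
```

```text
clk 17.3 pos [ 545.3 -313.   281.7] yang 159.13 delta tool [26.   6.5 -3.1] roll -1.37 tilt 0.45 j [-0.3  0.4  0.1  0.  -1.3 -0.1] w 85.5
wrist tray [(0.64, array([ 531.5, -345.1,    0.7]))]
wrist grip [(0.84, array([ 531.2, -345.9,   94.3]))]
wrist pocket [(0.73, array([ 533.4, -344.9,    2.3])), (0.7, array([ 608. , -492.8,   31.9]))]
wrist fruit [(0.67, array([ 583.7, -353.7,   33. ]))]
```

View pics/wrist15.png

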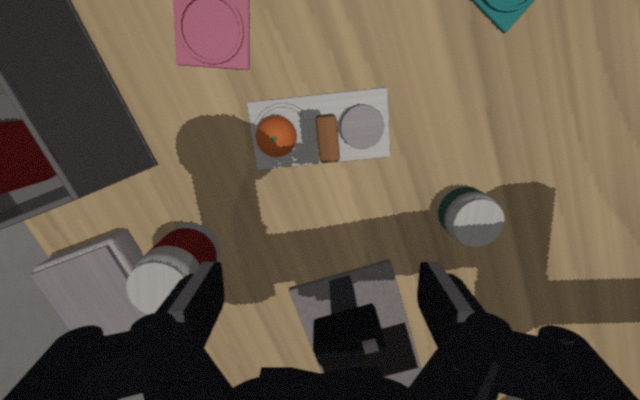

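The white tray is at (320,128): mandarin (276,136), grip block (328,138), steel disc (361,126). The pink and turquoise look-alikes are above it in the picture. I'll refine with the corners.

```bash
python3 - <<'E'
import cv2
im=cv2.imread('pics/wrist15.png')
cv2.imwrite('pics/w15c.png',cv2.resize(im[75:185,235:400],None,fx=4.8,fy=4.8,interpolation=2))
E
```

```text
(no output)
```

View pics/w15c.png

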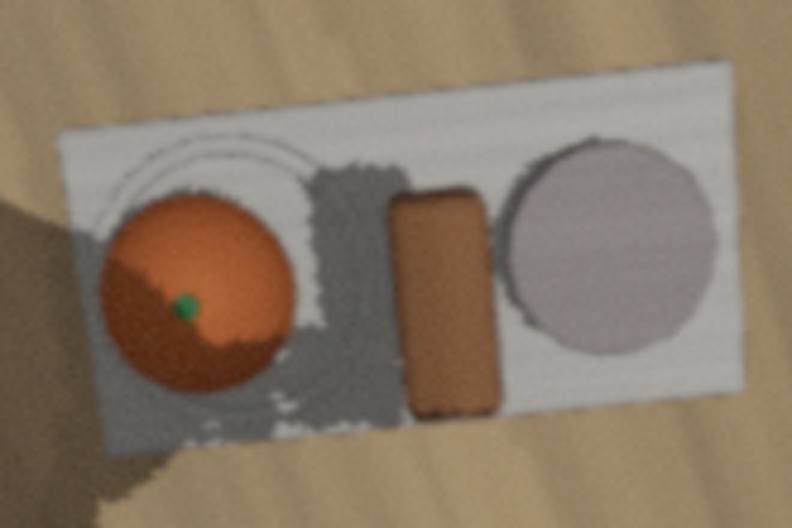

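```bash
cat > fit2.py <<'E'
from h import *
from scipy.optimize import least_squares
np.set_printoptions(precision=2,suppress=True)
px=np.array([(60,130),(107,453),(733,62),(745,390),(389,193),(410,418),(484,188),(501,410)])/4.8+[235,75]
S=np.array([(85,-42,6),(85,42,6),(-85,-42,6),(-85,42,6),(3,-22,108),(3,22,108),(-17,-22,108),(-17,22,108)],float)
def tr(v,S):
    c,s=np.cos(v[2]),np.sin(v[2]); return np.c_[v[0]+c*S[:,0]-s*S[:,1],v[1]+s*S[:,0]+c*S[:,1],S[:,2]]
def f(v): return (proj('wrist',tr(v,S))-px).ravel()
r=least_squares(f,[530,-345,-.3]);v=r.x;print(v,np.degrees(v[2]));print(r.fun.reshape(-1,2))
print('grip',tr(v,np.array([[-7,0,90.]])))
g=tr(v,np.array([[-7,0,71.]]))[0]
goto((g[0],g[1],160),np.degrees(v[2])); plan((g[0],g[1],160),np.degrees(v[2]),5)
E
python3 fit2.py
```

```text
[ 531.48 -344.34   -0.27] -15.184228118326708
[[-1.12 -1.17]
 [-0.27 -0.06]
 [ 0.29 -1.35]
 [ 0.19  0.23]
 [-0.84  0.86]
 [-0.61  0.92]
 [ 0.99 -0.25]
 [ 1.18  0.59]]
grip [[ 524.73 -342.5    90.  ]]
clk 17.55 pos [ 546.  -309.8  282.7] yang 159.3 delta tool [ 37.5   7.8 122.9] roll -5.52 tilt 0.38 j [-0.26  0.36  0.1   0.   -1.31 -0.11] w 85.1
[0.007, 0.002, 0.025] -1.1
[0.007, 0.002, 0.025] -1.1
[0.007, 0.002, 0.025] -1.1
[0.007, 0.002, 0.025] -1.1
[0.007, 0.002, 0.025] -1.1
```

arm_command --commands '[0.008,0.002,0.02,-1.1,0.008,0.002,0.022,-1.1,0.008,0.002,0.022,-1.1,0.008,0.002,0.022,-1.1,0.008,0.001,0.02,-1.1]'

```text
clock: 18.05
position: [528.9, -341.3, 179.8]
ee_rot: [-0.612, 0.791, -0.005, 0.0]
contact_force: [-0.4, 0.4, -0.1]
gripper_width: 85.7
```

arm_command --commands '[0,0,0,0,0,0,0,0,0,0,0,0,0,0,0,0,0,0,0,0]'

```text
clock: 18.55
position: [530.2, -338.6, 181.4]
ee_rot: [-0.613, 0.79, -0.005, 0.0]
contact_force: [0.4, -0.0, 0.5]
gripper_width: 85.1
```

```bash
cat > snap.py <<'E'
from h import *
import sys,pickle
k=sys.argv[1]
c=arm.camera_info('wrist'); t=tool()[0]
im=arm.get_image('wrist'); cv2.imwrite(f'pics/wrist{k}.png',im[:,:,::-1])
pickle.dump((c,t),open('cam.pkl','wb')); goto((524,-345.5,71),-15.2)
E
python3 snap.py 16
```

```text
clk 18.6 pos [ 530.3 -338.7  181.6] yang 165.61 delta tool [  7.6   5.4 110.6] roll 0.81 tilt 0.61 j [-0.31  0.42 -0.06  0.01 -1.08  0.05] w 85.6
```

View pics/wrist16.png

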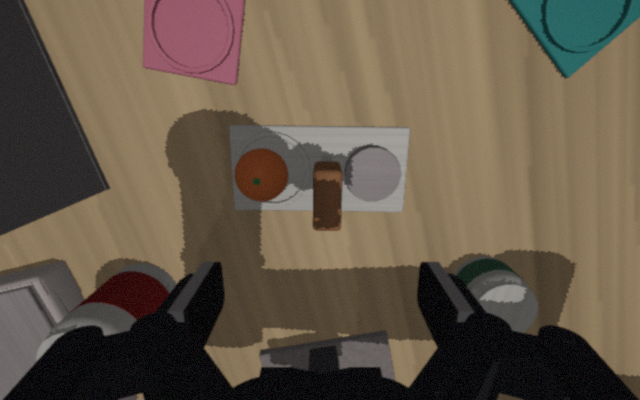

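```bash
python3 - <<'E'
import cv2
im=cv2.imread('pics/wrist16.png')
cv2.imwrite('pics/w16c.png',cv2.resize(im[115:240,220:420],None,fx=4,fy=4,interpolation=2))
E
```

```text
(no output)
```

View pics/w16c.png

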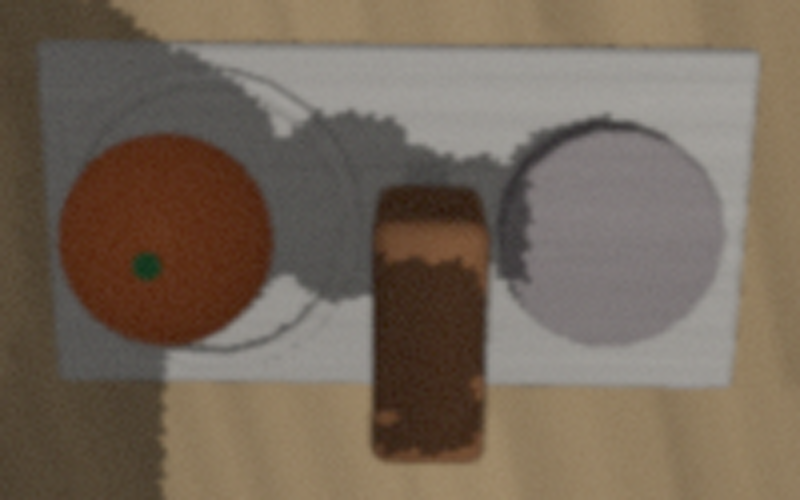

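```bash
python3 - <<'E'
import re
s=open('fit2.py').read()
s=re.sub(r'px=.*','px=np.array([(38,42),(60,380),(760,48),(730,387),(374,222),(372,460),(490,222),(485,460)])/4.+[220,115]\nimport pickle\nC=pickle.load(open("cam.pkl","rb"))[0]\ndef proj(n,P):\n    T=np.linalg.inv(C["world_from_camera"]);q=(T[:3,:3]@P.T).T+T[:3,3];u=(C["camera_matrix"]@q.T).T;return u[:,:2]/u[:,2:]',s)
s=s.replace('160)','110)')
open('fit3.py','w').write(s)
E
python3 fit3.py
```

```text
[ 530.58 -347.39   -0.26] -14.848093454899853
[[-1.21 -0.68]
 [-0.59 -0.  ]
 [ 0.68 -0.56]
 [ 0.81 -0.01]
 [-0.59 -0.99]
 [-0.18  1.43]
 [ 0.77 -0.7 ]
 [ 0.22  1.73]]
grip [[ 523.82 -345.6    90.  ]]
clk 18.6 pos [ 530.3 -338.7  181.6] yang 165.61 delta tool [ 7.9  5.2 71.6] roll 0.46 tilt 0.61 j [-0.31  0.42 -0.06  0.01 -1.08  0.05] w 85.6
[0.002, 0.001, 0.014] 0.1
[0.002, 0.001, 0.014] 0.1
[0.002, 0.001, 0.014] 0.1
[0.002, 0.001, 0.014] 0.1
[0.002, 0.001, 0.014] 0.1
```

arm_command --commands '[0.004,0.0025,0.01,0.4,0.004,0.0025,0.015,0,0,0,0.02,0,0,0,0.02,0,0,0,0.01,0]'

```text
clock: 19.1
position: [524.5, -347.1, 105.7]
ee_rot: [-0.609, 0.793, -0.008, 0.002]
contact_force: [-0.2, 0.1, -0.2]
gripper_width: 85.4
```

arm_command --commands '[0,0,0.01,0,0,0,0.01,0,0,0,0.008,0,0,0,0,0,0,0,0,0]'

```text
clock: 19.6
position: [524.4, -347.8, 74.5]
ee_rot: [-0.609, 0.793, -0.007, 0.002]
contact_force: [-0.2, -0.2, 0.0]
gripper_width: 85.2
```

```bash
sed -i 's/(524,-345.5,71),-15.2/(523.8,-345.6,71),-14.9/' snap.py; python3 snap.py 17
```

```text
clk 19.65 pos [ 524.4 -347.7   74.5] yang 165.05 delta tool [-1.9  1.1  3.5] roll -0.05 tilt 0.87 j [-0.33  0.53 -0.19  0.01 -0.84  0.06] w 85.4
```

View pics/wrist17.png

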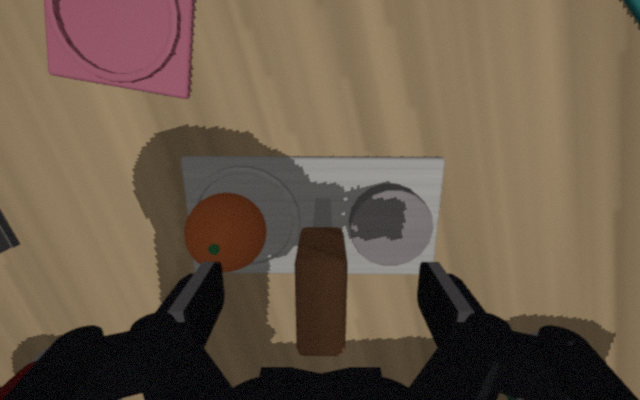

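The block is centred between the fingers at column 321 and the mandarin is in its pocket. Closing.

arm_command --commands '[-0.001,0,0.003,0,0,0,0,0,0,0,0,0,0,0,0,0,0,0,0,0]' --jaw 0

```text
clock: 20.15
position: [525.2, -346.9, 73.8]
ee_rot: [-0.609, 0.793, -0.008, 0.002]
contact_force: [-0.5, -0.0, 1.9]
gripper_width: 19.4
```

arm_command --commands '[0,0,0,0,0,0,0,0,0,0,0,0,0,0,0,0,0,0,0,0]'

```text
clock: 20.65
position: [525.1, -346.9, 73.8]
ee_rot: [-0.609, 0.793, -0.008, 0.002]
contact_force: [0.8, 0.2, 0.6]
gripper_width: 19.2
```

```bash
python3 snap.py 18
```

```text
clk 20.7 pos [ 525.1 -346.9   73.8] yang 165.09 delta tool [-0.9  1.6  2.8] roll -0.01 tilt 0.96 j [-0.32  0.53 -0.19  0.01 -0.84  0.06] w 19.6
```

View pics/wrist18.png

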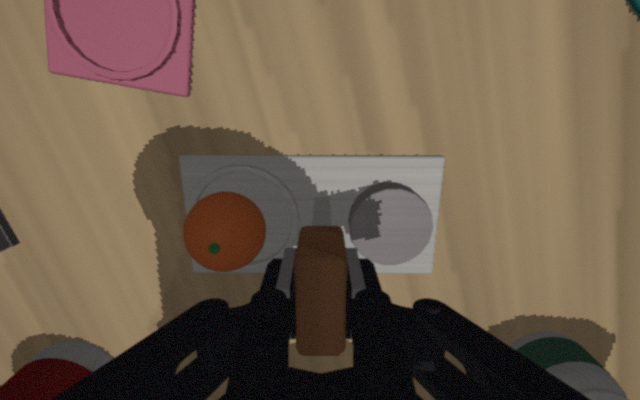

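The block is gripped at 19.4 mm. Lifting gently.

arm_command --commands '[0,0,-0.002,0,0,0,-0.003,0,0,0,-0.004,0,0,0,-0.005,0,0,0,-0.006,0]'

```text
clock: 21.2
position: [521.7, -344.9, 90.1]
ee_rot: [-0.609, 0.794, -0.004, 0.0]
contact_force: [0.8, -0.2, -4.1]
gripper_width: 19.7
```

arm_command --commands '[0,0,-0.007,0,0,0,-0.008,0,0,0,-0.009,0,0,0,-0.01,0,0,0,-0.01,0]'

```text
clock: 21.7
position: [521.3, -344.5, 138.0]
ee_rot: [-0.608, 0.794, -0.004, 0.001]
contact_force: [0.4, -0.2, -4.8]
gripper_width: 19.1
```

arm_command --commands '[0,0,-0.01,0,0,0,-0.01,0,0,0,-0.01,0,0,0,-0.01,0,0,0,-0.01,0]'

```text
clock: 22.2
position: [520.9, -344.2, 193.4]
ee_rot: [-0.608, 0.794, -0.004, 0.001]
contact_force: [-0.0, -0.9, -4.5]
gripper_width: 19.5
```

```bash
python3 snap.py 19;python3 - <<'E'
from h import *
im=arm.get_image('side'); cv2.imwrite('pics/side19.png',cv2.resize(im[200:340,250:430,::-1],None,fx=4,fy=4,interpolation=2))
E
```

```text
clk 22.25 pos [ 521.9 -344.8  195.7] yang 164.98 delta tool [ -0.3  -0.5 124.7] roll -0.12 tilt 0.75 j [-0.32  0.4  -0.05  0.   -1.1   0.06] w 19.1
```

View pics/wrist19.png

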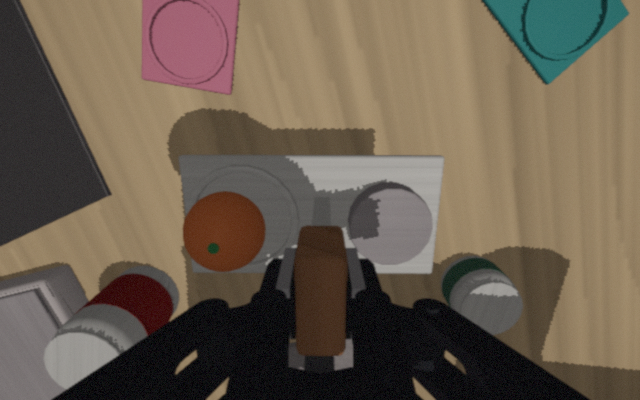

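View pics/side19.png

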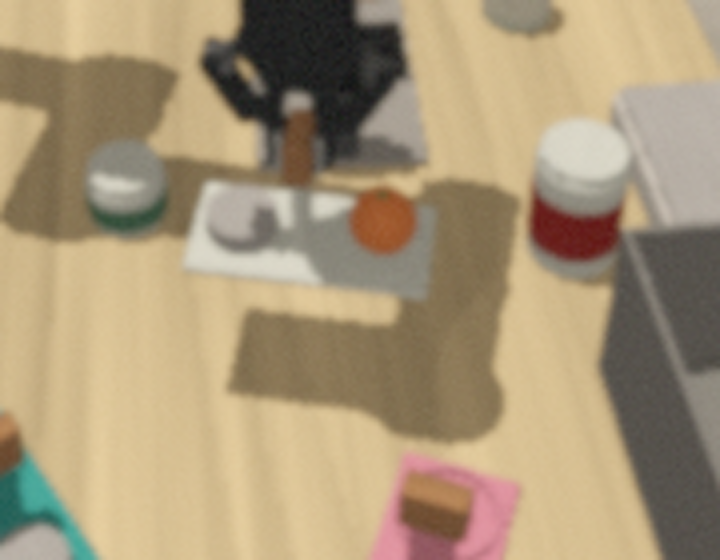

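The tray is level and the mandarin is in place. I'll raise it a bit more to clear the station camera, then carry it over.

arm_command --commands '[0,0,-0.01,0,0,0,-0.01,0,0,0,-0.01,0,0,0,-0.008,0,0,0,-0.006,0]'

```text
clock: 22.8
position: [520.6, -343.8, 240.4]
ee_rot: [-0.608, 0.794, -0.004, 0.001]
contact_force: [-0.1, 0.0, -4.3]
gripper_width: 19.6
```

arm_command --commands '[0,0,-0.003,0,0,0,-0.001,0,0,0,0,0,0,0,0,0,0,0,0,0]'

```text
clock: 23.3
position: [520.5, -343.7, 245.1]
ee_rot: [-0.608, 0.794, -0.004, 0.001]
contact_force: [-0.3, 0.5, -4.3]
gripper_width: 19.3
```

```bash
python3 - <<'E'
from h import *
goto((578,-7,252),-2.9); plan((578,-7,252),-2.9,26)
E
```

```text
clk 23.3 pos [ 520.5 -343.7  245.1] yang 164.94 delta tool [-340.1   31.9   -8.2] roll -12.16 tilt 0.52 j [-0.32  0.37  0.02  0.   -1.21  0.06] w 19.3
[-0.013, 0.001, -0.0] -0.5
[-0.013, 0.001, -0.0] -0.5
[-0.013, 0.001, -0.0] -0.5
[-0.013, 0.001, -0.0] -0.5
[-0.013, 0.001, -0.0] -0.5
[-0.013, 0.001, -0.0] -0.5
[-0.013, 0.001, -0.0] -0.5
[-0.013, 0.0, -0.0] -0.5
[-0.013, 0.0, -0.0] -0.5
[-0.013, 0.0, -0.0] -0.5
[-0.013, 0.0, -0.0] -0.5
[-0.013, 0.0, -0.0] -0.5
[-0.013, -0.0, -0.0] -0.5
[-0.013, -0.0, -0.0] -0.5
[-0.013, -0.0, -0.0] -0.5
[-0.013, -0.0, -0.0] -0.5
[-0.013, -0.0, -0.0] -0.5
[-0.013, -0.001, -0.0] -0.5
[-0.013, -0.001, -0.0] -0.5
[-0.013, -0.001, -0.0] -0.5
[-0.013, -0.001, -0.0] -0.5
[-0.013, -0.001, -0.0] -0.5
[-0.013, -0.001, -0.0] -0.5
[-0.013, -0.001, -0.0] -0.5
[-0.013, -0.001, -0.0] -0.5
[-0.013, -0.001, -0.0] -0.5
```

arm_command --commands '[-0.002,0,-0.001,0,-0.004,0,-0.001,-0.3,-0.006,0.001,-0.001,-0.5,-0.008,0.001,-0.001,-0.6,-0.01,0.001,-0.001,-0.6]'

```text
clock: 23.8
position: [524.7, -312.3, 249.1]
ee_rot: [-0.623, 0.783, -0.003, 0.001]
contact_force: [0.2, 0.5, -4.8]
gripper_width: 19.4
```

arm_command --commands '[-0.012,0.001,-0.001,-0.6,-0.013,0.001,0,-0.6,-0.013,0.001,0,-0.6,-0.013,0.001,0,-0.6,-0.013,0,0,-0.6]'

```text
clock: 24.3
position: [534.5, -242.2, 250.6]
ee_rot: [-0.645, 0.764, -0.004, 0.001]
contact_force: [-0.2, -0.1, -4.0]
gripper_width: 19.5
```

arm_command --commands '[-0.013,0,0,-0.6,-0.013,0,0,-0.6,-0.013,0,0,-0.6,-0.013,0,0,-0.6,-0.013,0,0,-0.6]'

```text
clock: 24.8
position: [544.8, -171.6, 250.5]
ee_rot: [-0.667, 0.745, -0.004, 0.001]
contact_force: [0.1, -0.6, -4.1]
gripper_width: 19.4
```

```bash
python3 - <<'E'
from h import *
goto((578,-7,252),-2.9)
im=arm.get_image('wrist'); cv2.imwrite('pics/wrist20.png',im[:,:,::-1])
plan((578,-7,252),-2.9,10)
E
```

```text
clk 24.8 pos [ 544.8 -171.6  250.5] yang 173.67 delta tool [-167.2  -14.8   -1.9] roll -3.43 tilt 0.46 j [-0.02  0.28 -0.1   0.   -1.18 -0.09] w 19.4
[-0.017, -0.002, -0.0] -0.3
[-0.017, -0.002, -0.0] -0.3
[-0.017, -0.002, -0.0] -0.3
[-0.017, -0.002, -0.0] -0.3
[-0.017, -0.002, -0.0] -0.3
[-0.017, -0.002, -0.0] -0.3
[-0.016, -0.002, -0.0] -0.3
[-0.016, -0.002, -0.0] -0.3
[-0.016, -0.002, -0.0] -0.3
[-0.016, -0.002, -0.0] -0.3
```

View pics/wrist20.png

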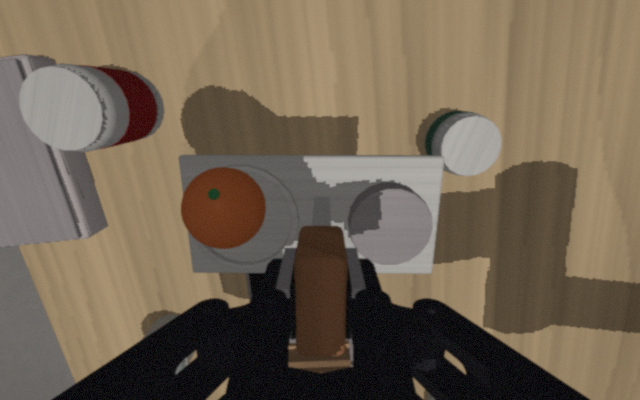

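The mandarin is riding in its pocket at (224,208). Continuing.

arm_command --commands '[-0.006,0,0,-0.2,-0.009,-0.001,0,-0.3,-0.012,-0.001,0,-0.3,-0.013,-0.002,0,-0.3,-0.013,-0.002,0,-0.3]'

```text
clock: 25.35
position: [556.8, -114.0, 250.5]
ee_rot: [-0.677, 0.736, -0.004, 0.002]
contact_force: [-0.5, -0.3, -4.4]
gripper_width: 19.0
```

arm_command --commands '[-0.013,-0.002,0,-0.3,-0.013,-0.001,0,-0.3,-0.013,-0.001,0,-0.3,-0.013,-0.001,0,-0.3,-0.012,-0.001,0,-0.3]'

```text
clock: 25.85
position: [568.7, -44.1, 250.2]
ee_rot: [-0.688, 0.726, -0.004, 0.002]
contact_force: [0.2, 0.9, -4.2]
gripper_width: 19.4
```

arm_command --commands '[-0.01,-0.001,0,0,-0.008,-0.001,0,0,-0.006,-0.001,0,0,-0.004,0,0,0,-0.002,0,0,0]'

```text
clock: 26.35
position: [573.8, -10.2, 250.1]
ee_rot: [-0.688, 0.725, -0.004, 0.002]
contact_force: [-0.2, 0.8, -4.6]
gripper_width: 19.4
```

```bash
python3 - <<'E'
from h import *
goto((578,-7,252),-2.9)
E
```

```text
clk 26.35 pos [573.8 -10.2 250.1] yang 177.0 delta tool [-3.4 -4.  -1.9] roll -0.1 tilt 0.46 j [ 0.27  0.28 -0.1   0.01 -1.18 -0.32] w 19.4
```

arm_command --commands '[-0.001,-0.001,0.003,0,-0.001,-0.001,0.005,0,-0.001,-0.001,0.007,0,0,-0.001,0.008,0,0,0,0.009,0]'

```text
clock: 26.85
position: [579.1, -8.2, 216.6]
ee_rot: [-0.688, 0.726, -0.004, 0.002]
contact_force: [0.4, 0.3, -4.4]
gripper_width: 19.5
```

arm_command --commands '[0,0,0.009,0,0,0,0.009,0,0,0,0.008,0,0,0,0.006,0,0,0,0.004,0]'

```text
clock: 27.35
position: [578.2, -9.0, 175.1]
ee_rot: [-0.688, 0.726, -0.003, 0.0]
contact_force: [0.3, -0.6, -4.1]
gripper_width: 19.1
```

```bash
python3 - <<'E'
from h import *
goto((578,-7,156),-2.9)
E
```

```text
clk 27.35 pos [578.2  -9.  175.1] yang 176.88 delta tool [-2.   0.4 19.1] roll -0.22 tilt 0.37 j [ 0.27  0.35 -0.2   0.01 -1.02 -0.33] w 19.1
```

arm_command --commands '[-0.001,0,0.003,0,0,0,0.005,0,0,0,0.004,0,0,0,0.003,0,0,0,0.002,0]'

```text
clock: 27.85
position: [578.9, -7.8, 157.1]
ee_rot: [-0.688, 0.726, -0.004, 0.001]
contact_force: [0.2, -0.1, -4.6]
gripper_width: 19.1
```

arm_command --commands '[0,0,0.001,0,0,0,0,0,0,0,0,0,0,0,0,0,0,0,0,0]'

```text
clock: 28.35
position: [579.3, -7.8, 156.5]
ee_rot: [-0.688, 0.726, -0.004, 0.001]
contact_force: [-0.0, -0.1, -4.3]
gripper_width: 19.3
```

```bash
python3 - <<'E'
from h import *
np.set_printoptions(precision=1,suppress=True)
goto((578,-7,156),-2.9)
for n in ['wrist','side','scene']:
  im=arm.get_image(n); cv2.imwrite(f'pics/{n}21.png',im[:,:,::-1] if n=='wrist' else cv2.resize(im[130:270,230:430,::-1],None,fx=4,fy=4,interpolation=2))
  for t in ['panel','slot','stage','lens','tray','pocket','fruit']: print(n,t,[(round(d['confidence'],2),W(n,d['centre'])) for d in arm.place_of(n,t)[:3]])
goto((578,-7,156),-2.9)
print(arm.read_state()['joint_vel'])
E
```

```text
clk 28.35 pos [579.3  -7.8 156.5] yang 176.91 delta tool [-0.8  1.3  0.4] roll -0.19 tilt 0.49 j [ 0.3  0.4 -0.2  0.  -1.  -0.3] w 19.3
wrist panel []
wrist slot []
wrist stage []
wrist lens []
wrist tray [(0.86, array([583.8,  -6.1,  85.9]))]
wrist pocket []
wrist fruit [(0.69, array([637.3,  -9.6, 116.4])), (0.35, array([581.6,  -7. , 174.2]))]
side panel [(0.89, array([592.3, 111.8,  15.9])), (0.71, array([584.8, 528.7,   1.8]))]
side slot [(0.62, array([587.8, 108.6,  16.4]))]
side stage [(0.96, array([583.4,  -9. ,  11.2])), (0.49, array([589.6, 114.2,  14.3]))]
side lens [(0.96, array([ 577.7, -116.8,  113. ]))]
side tray [(0.98, array([ 304.6, -468.5,    2.7])), (0.91, array([585.6,  -9.2,  82.5])), (0.79, array([ 584.3, -542.4,    3.5]))]
side pocket [(0.86, array([629.4,  -8.7, 110.3])), (0.8, array([ 280.4, -430.9,   30. ])), (0.56, array([ 601.8, -496.1,   31.6]))]
side fruit [(0.64, array([634.2, -17.8, 112.5]))]
scene panel [(0.68, array([585.2, 531.1,   3.4]))]
scene slot [(0.61, array([591.2, 112.8,  15.4]))]
scene stage [(0.86, array([586.4,  -8.3,  10.5])), (0.45, array([775. ,  45.9,   3.2]))]
scene lens [(0.78, array([ 578.1, -108.3,  114.5]))]
scene tray [(0.84, array([585.4,  -4.8,  79.7])), (0.83, array([ 301.2, -467.9,    0.4])), (0.75, array([695.6, 428. ,  -1. ]))]
scene pocket [(0.74, array([ 275.1, -430.7,   31.2])), (0.7, array([ 601.3, -494.2,   33.5])), (0.65, array([630.4, -12.4, 112. ]))]
scene fruit [(0.6, array([636.6, -14.7, 112.6]))]
clk 29.55 pos [579.2  -7.8 156.3] yang 176.9 delta tool [-0.8  1.2  0.3] roll -0.2 tilt 0.47 j [ 0.3  0.4 -0.2  0.  -1.  -0.3] w 19.3
[ 0.  0. -0. -0. -0.  0.]
```

View pics/wrist21.png

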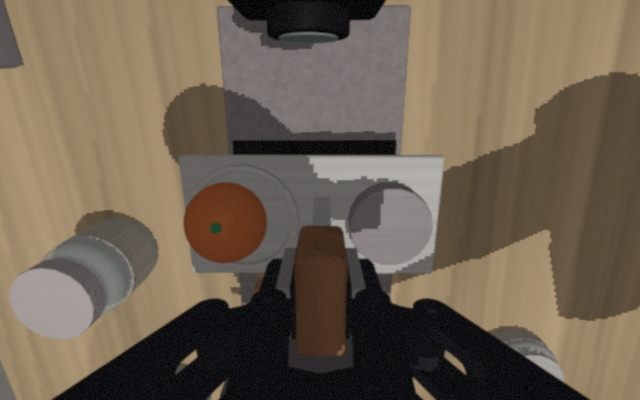

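View pics/side21.png

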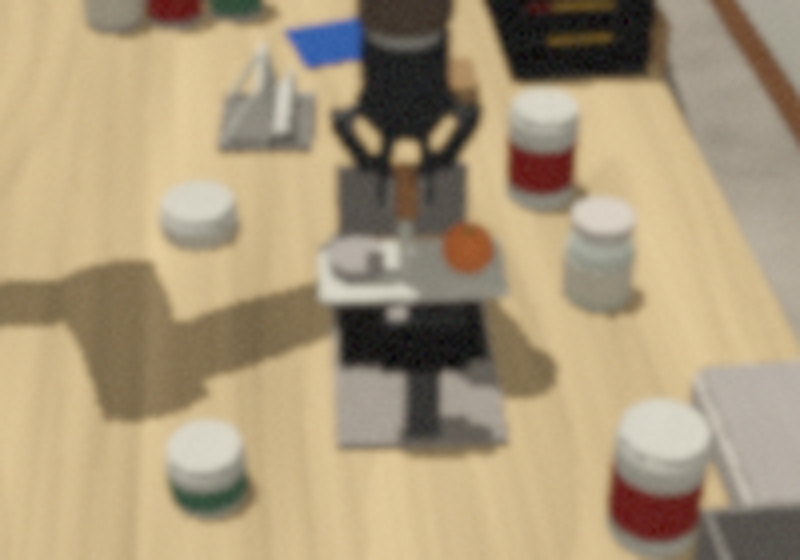

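View pics/scene21.png

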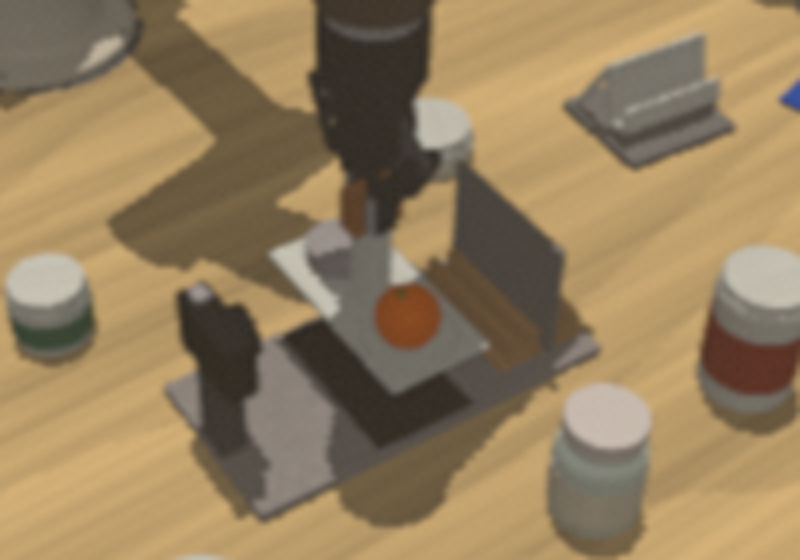

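The pictures agree. The tray is over the mat at about (585,−7,82), with the stage at about (585,−8) and pocket and mandarin at z≈112. The panel stands upright and the arm is still. Handing in.

```bash
python3 -c "
from bench import arm
print(arm.job_done())"
```

```text
the job is handed in; nothing more can be done
None
```

I stood the grey panel in the rack's middle slot and let it go. I then picked up the tray and handed the job in at about 29.6 s, holding it still over the stage mat. No verdict is reported.

**Last checks before hand-in:**

| What | Measured | Target |
|---|---|---|
| Panel origin | z about 16 mm (side camera) | slot floor, 16 mm |
| Tray centre | about (585, −7) mm | mat centre, about (585, −8) mm |
| Pocket and mandarin height | about 112 mm | lens, 112 mm |
| Tool tilt | 0.5° | level |
| Tray angle to the panel | within 1° by the tool heading and my station fit | parallel |

- **Panel:** it stands upright in all the pictures that show it.
- **Mandarin:** it sat well inside its pocket in every picture of the carry. At the end it was roughly 8 mm from the pocket centre.
- **Motion and grip:** joint speeds read zero and the grip was steady at 19.3 mm.
- **Bystanders:** the cans, jar and carton looked undisturbed in the views I checked. I did not measure their positions again at the end.

**Disagreements:**
- Network estimates and my own fits differed by 2 to 5 mm, so I centred the panel on the slot by eye in the wrist pictures.
- The final scene picture did not report the panel in the rack. It is plainly visible there, and the side camera found it.
- The wrist view reported the tray at z about 86 mm, against 80 to 82 mm from the other two cameras.

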